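Turn the tea box round in its shelf sleeve and restart the freshness timer

ROBOT

A 6-joint arm with a two-finger parallel gripper is mounted at the origin on the work surface. World frame = base frame: x ahead of the robot, y to its left, z up, the work surface at z = 0. Lengths are in mm, angles in rad, forces in N, time in s.
With the tool pointing down it reaches from about 250 to 775 mm from the base axis. Payload 8.9 kg.
Tool frame: the origin (TCP) lies midway between the tips of the shut fingers; the grasp point (between the pads) lies 19 mm behind it; z points along the fingers, y is the line along which they close (so a half turn about z gives the same grasp; the last joint's range is limited). The gripper opens to 85 mm and grips with 20 to 120 N. Pads are 22 mm wide; open, the fingers measure 114 mm over their backs; the gripper's body (76 mm by 85 mm) begins 54 mm behind the grasp point. The pads swing forward as they close: fully open they stand 13 mm farther back than shut.
Start: joints at [0.981, 0.291, -0.153, 1.127, 0, 1.431], TCP at [228.729, 472.553, 201.705] pointing down, gripper open.
Joint ranges: [-2.52, 2.52], [-0.91, 1.74], [-1.3, 1.37], [-1.96, 2.02], [-1.52, 1.47], [-3.14, 3.14]. Speed limits (rad/s): [2.22, 2.22, 2.79, 3.14, 3.14, 3.14].

INTERFACE

Orientations are given as a unit quaternion [x, y, z, w].
In Python, from bench import manip gives the robot as it stands.
- The arm moves only by the tool send_rows, never from a script. Its argument "steps" is a list of rows, each an object with "slide": the shift along the tool's x, y, z in units of 0.02 m (1.0 is 0.02 m), a list of three; "twist": the turn, a rotation vector about the tool's x, y, z in units of 5 degrees (1.0 is 5 degrees), a list of three. In form: [{"slide": [x, y, z], "twist": [ax, ay, az]}, ...]. A call has 1 to 20 rows; each row shifts and turns the commanded pose from where the row before left it, along the tool's axes as they then stand; what a row does not reach is not made up. A row lasts 1/12 s, in which the tool goes at most 41.7 mm and 7.16 degrees, less where a joint would pass 70% of its speed; a pose out of reach is approached as far as the arm can. A call with a number of a shift or a turn outside -1 to 1 is refused whole. A call with a gripper value outside its range is refused whole. "claw" is the gripper's target within -1 to 1 (fully open at 1, half-way at 0, shut at -1), set as the call begins (left out, the last holds). The fingers move at their own pace and stop on an object; the grip force is fixed at half the most. Time passes only in rows, so rows that do not move let the fingers close. It gives the time, the measured TCP pose, the force, the opening and the grip force at its end, in the units of the state.
- manip.get_obs(): the state, without advancing time (a new reading comes with each control period).
- manip.snapshot(name): name is "side" or "top" or "wrist"; returns a dict with "pixels" (400x640x3 uint8, red, green, blue), "depth" (400x640 float32, mm along the optical axis (not along the pixel's ray), 0 where there is no reading), "camera_matrix" (3x3 intrinsics, pixels), "dist" ([k1, k2, p1, p2, k3] as OpenCV has them; the pictures are not rectified), "rvec" (rotation vector, rad) and "tvec" (3), from world to camera coordinates, as OpenCV has them. Camera axes: x right, y down, z forward; pixel columns grow to the right and rows downward; lengths in mm; the calibration is good to about 2 mm. A picture is of the moment at which its call begins.
- manip.finish_job(): hands the job in; it is judged then, once.
The state is a dict: "time": time; "qpos": joint angles; "joint_velocities": joint speeds; "joint_efforts": joint torques, N m; "tool_pos": TCP position; "tool_rot": TCP orientation; "force": force on the tool from outside, world axes, zero at the start; "wrist_torque": the same for the moment, N m; "gripper_width": finger opening in mm; "grip_force": force on a finger pad.
Only numpy, scipy, OpenCV 4.12 (cv2) and the standard library are available. Lean on these libraries where they do the work, as an engineer would, in place of code of your own. Each camera call takes 0.05 s, during which the arm holds its last target. There are 200 camera calls.

TASK

The tea box under the wire rack shows its orange, used-up end. Slide it right out of its sleeve, turn it end for end, and slide it back fully home, the same side still up, so that the green end faces out; then press the red button of the freshness timer fully down and let it go. Leave the jars, bottle, mug and can where they stand.

Things in the scene. Friction and masses are not known exactly. Their poses are not given: they have to be found in the camera images.
- box_centre (a point): the tea box: rigid blue box 150 mm long (its x axis), 56 mm wide (y), 60 mm high (z), mass about 0.25 kg, with a green end (+x) and an orange end (-x) and a brass stripe along its top. This point is its centre, half-way up. At the start it lies in the sleeve, green end inside, 52 to 67 mm of its orange end sticking out towards the robot.
- box_green_end (a point): middle of the tea box's green end face, 75 mm from its centre; axes as the box's.
- tea_box: the same tea box; this point is the centre of its underside, axes as above.
- sleeve_mouth (a point): centre of the mouth of the fixed wooden sleeve, 38 mm above the counter; x points level into the sleeve (away from the robot), y left, z up. Inside it is 60 mm wide, 64 mm high, 100 mm deep to a closed rigid back wall; walls and floor 6 mm thick. The box lies in it 6 mm above the counter (box centre 36 mm up); fully home it sticks out 50 mm (box centre 25 mm inside the mouth).
- rail_mid (a point): middle of the front rail (a 10 mm bar along y, underside 195 mm up) of the fixed wire rack over the sleeve; it runs 40 mm in front of the mouth, so a gripper cannot come straight down there: lean it back towards the robot, fingers pointing down and into the sleeve 25 to 40 degrees from vertical. Axes as the sleeve's. The counter is clear for about 200 mm in front of the rail.
- rack: the wire rack that carries the sleeve: 300 mm wide, 205 mm high, legs at its corners (y = +-150 mm, x = -40 and 115 mm), wires across its top. Origin on the counter under the middle of the sleeve's mouth, axes as the sleeve's.
- timer_button_top (a point): top centre of the red push button, 36 mm across, on top of the freshness timer: a fixed grey block 90 x 90 mm, 40 mm high. The button moves straight down.
- timer_button (a joint): travel of the timer's button: 0 up, 0.008 m fully down; it springs back; about 5 N holds it fully down.
- canister: bystander: tan storage jar with a white lid, 84 mm across, 150 mm tall; it or the timer stands at the near left, the other at the near right. Origin at the centre of its underside.
- spice_jar: bystander: small red-brown jar with a black cap, 48 mm across, 100 mm tall, standing under the wire rack on the +y side of the sleeve, 25 to 40 mm from the sleeve's side wall and well behind its mouth. Origin at the centre of its underside.
- green_bottle: bystander: green glass bottle, 76 mm across, 240 mm tall, right of the rack. Origin at the centre of its underside.
- mug: bystander: blue mug, 80 mm across, 90 mm tall, left of the rack. Origin at the centre of its underside.
- food_can: bystander: yellow-labelled can, 74 mm across, 110 mm tall, right. Origin at the centre of its underside.

How it is judged:
By the outcome, as a careful person would: the job done as asked, in the order asked, and still so for the second after the job is handed in, with the robot touching nothing.
It also fails if it takes over 72 s, if anything falls off the work surface, if the arm or the gripper's body presses on something with over 40 N, if the wrist force passes 120 N, or if a joint passes its speed limit or range.

## Working session

There is one attempt and no reset: what is moved stays moved. The work goes in short steps, Python scripts to look and compute and a tool call to move; the robot and the scene stay as the last step left them, time stands still between calls to the robot, and variables do not carry over. Pictures are saved under pics/ and viewed, at most 10 in all, crops included, and the job is handed in when it is done.

Besides the shell and the picture viewer there is one more tool, called after "Emit:" by a JSON object that holds its "fn" and its "kwargs", one argument or row to a line. send_rows: Moves the arm, as the interface text tells. Shifts and turns lie within -1 to 1; 1 stands for 0.02 m of shift or 5 degrees of turn. Its arguments: {"type":"object","properties":{"steps":{"type":"array","items":{"type":"object","properties":{"slide":{"type":"array","items":{"type":"number","minimum":-1,"maximum":1}},"twist":{"type":"array","items":{"type":"number","minimum":-1,"maximum":1}}}}},"claw":{"type":"number"}},"required":["steps"]}

```bash
mkdir -p pics; cat > h.py <<'E'
import numpy as np, cv2, pickle
from bench import manip
def snap(n):
    s=manip.snapshot(n); s={k:np.asarray(v) for k,v in s.items()}
    pickle.dump(s,open(f'{n}.pkl','wb')); return s
def load(n): return pickle.load(open(f'{n}.pkl','rb'))
def cam(s):
    R=cv2.Rodrigues(s['rvec'].astype(float))[0]; t=s['tvec'].astype(float).reshape(3); return R,t
def und(s,uv): return cv2.undistortPoints(np.array(uv,float).reshape(-1,1,2),s['camera_matrix'],s['dist']).reshape(-1,2)
def plane(s,uv,z):
    R,t=cam(s); n=und(s,uv); d=np.c_[n,np.ones(len(n))]@R; C=-R.T@t
    return C+d*((z-C[2])/d[:,2])[:,None]
def cloud(s):
    R,t=cam(s); v,u=np.mgrid[0:400,0:640]; n=und(s,np.c_[u.ravel(),v.ravel()]); d=s['depth'].ravel()
    return ((np.c_[n,np.ones(len(n))]*d[:,None]-t)@R).reshape(400,640,3)
def hsv(s): return cv2.cvtColor(s['pixels'],cv2.COLOR_RGB2HSV)
def save(s,f): cv2.imwrite(f,s['pixels'][:,:,::-1])
E
python3 - <<'E'
from h import *
ims=[]
for n in ['side','top']:
    s=snap(n); ims.append(s['pixels']); save(s,f'pics/{n}0.png')
    R,t=cam(s); print(n,-R.T@t,R[2])
o=manip.get_obs(); print(o)
E
```

```text
side [ 438.33214798 -918.02733849  755.2884581 ] [ 0.14408528  0.80769539 -0.57172335]
top [ 501.95902085  -74.44672743 1247.45042831] [ 6.40796611e-02  7.34344005e-04 -9.97944516e-01]
{'time': 0.1, 'qpos': array([ 9.80683365e-01,  2.91210057e-01, -1.54069899e-01,  1.12673262e+00,
        2.19365992e-05,  1.43147303e+00]), 'joint_velocities': array([ 0.00232719, -0.00234583,  0.00141174,  0.00149873,  0.00021312,
       -0.00124068]), 'joint_efforts': array([ 1.77956415e-03, -5.37977064e+01,  3.31919038e+01,  9.19728249e-03,
       -2.10985900e-04,  5.18934894e-05]), 'tool_pos': array([228.47653685, 472.17456943, 201.18987953]), 'tool_rot': array([ 2.23491192e-01,  9.74705759e-01, -5.64210279e-04, -2.27155495e-04]), 'force': array([-0.21859431, -0.56654678,  0.08207117]), 'wrist_torque': array([ 0.04107514,  0.08551986, -0.03399462]), 'grip_force': 0.0, 'gripper_width': 85.38902744434091}
```

View pics/side0.png

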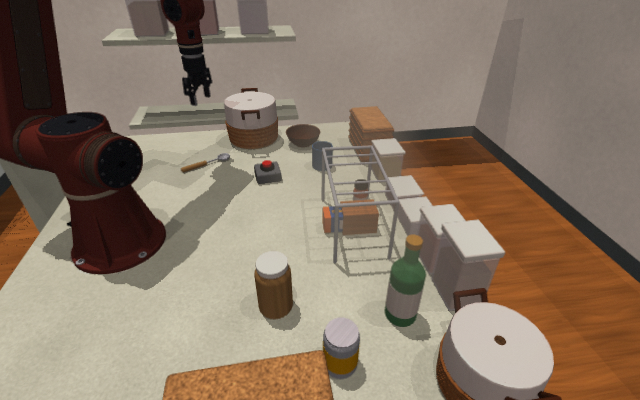

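View pics/top0.png

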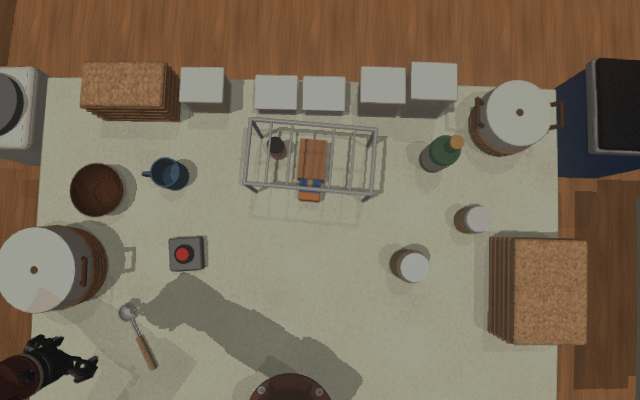

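The side view shows the box's orange end at about (330,218), the sleeve behind it at (360,218) and the timer at (267,170). In the top view the orange end is at (310,197), the sleeve at (312,158), the front rail runs (245,186)-(373,197) and the red button is at (183,255).

```bash
python3 - <<'E'
from h import *
s=load('top'); H=hsv(s); P=cloud(s); px=s['pixels'].astype(int)
big=cv2.resize(s['pixels'][110:215,235:385],None,fx=5,fy=5,interpolation=cv2.INTER_CUBIC); cv2.imwrite('pics/topcrop.png',big[:,:,::-1])
print('counter z',np.median(P[215:235,290:340,2]))
def rep(n,m):
    v,u=np.nonzero(m); q=P[m]; q=q[np.isfinite(q).all(1)]
    print(n,m.sum(),'px',u.mean(),v.mean(),'med',np.median(q,0).round(1),'lo',np.percentile(q,3,axis=0).round(1),'hi',np.percentile(q,97,axis=0).round(1)); return u,v
m=(H[...,0]<8)&(H[...,1]>180)&(H[...,2]>110); w=np.zeros_like(m); w[240:270,165:205]=1
rep('button',m&w)
w=np.zeros_like(m); w[115:215,290:340]=1
Z=P[...,2]
rep('sleeve top',w&(Z>70)&(Z<85)); 
blue=w&(H[...,0]>100)&(H[...,0]<130)&(H[...,1]>90); rep('blue',blue)
org=w&(H[...,0]<14)&(H[...,1]>170); rep('org',org)
for v in range(125,206,4): print(v,[tuple(P[v,u].round(0).astype(int)) for u in (304,310,316,322)], px[v,308].tolist())
w=np.zeros_like(m); w[110:215,235:385]=1
r=w&(Z>185)&(Z<225); rep('rack',r)
q=P[r]; print(cv2.minAreaRect(q[:,:2].astype(np.float32)))
t=w&(Z>71)&(Z<85)&(px[...,0]>px[...,2]+30); print('sleeve rect',cv2.minAreaRect(P[t][:,:2].astype(np.float32)))
E
```

```text
counter z -0.9484096053284748
button 29 px 179.89655172413794 253.27586206896552 med [448.9 299.4  61.9] lo [432.7 286.8  58.1] hi [459.9 309.4  67. ]
sleeve top 1070 px 311.8429906542056 159.05140186915887 med [707.  -45.2  75.1] lo [656.8 -79.5  70.9] hi [757.7 -11.6  79.2]
blue 88 px 309.625 183.11363636363637 med [646.3 -41.2  65. ] lo [621.8 -65.9  61.5] hi [654.4 -15.4  69.1]<stdin>:7: RuntimeWarning: Mean of empty slice.
  ret = ret.dtype.type(ret / rcount)
  return _methods._mean(a, axis=axis, dtype=dtype,
  ret = um.true_divide(
Traceback (most recent call last):
IndexError: index -1 is out of bounds for axis 0 with size 0
```

View pics/topcrop.png

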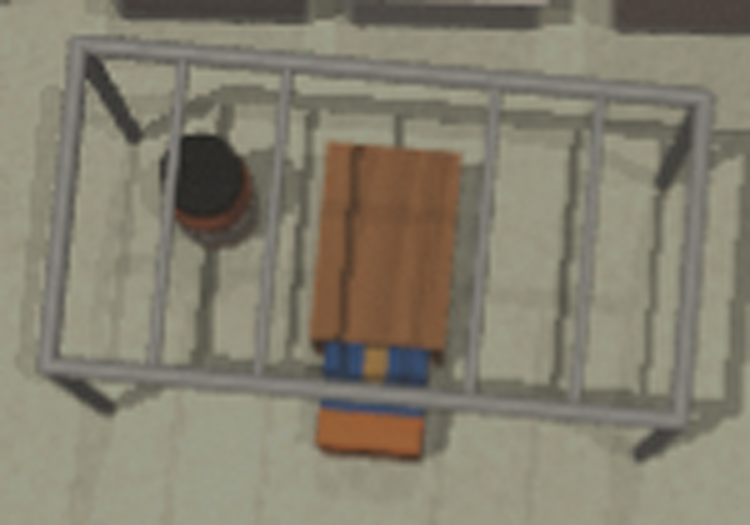

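The crop shows the sleeve top with corners near (328,143), (461,153), (445,351), (314,345); the box yaws with it by a few degrees, its orange end front edge runs (318,447)-(422,457), and the front rail runs (45,370)-(685,415).

```bash
cat > frame.py <<'E'
from h import *
E
python3 - <<'E'
from h import *
s=load('top'); H=hsv(s); P=cloud(s); Z=P[...,2]; px=s['pixels'].astype(int)
c=lambda L:[(235+(x-2)/5,110+(y-2)/5) for x,y in L]
sl=plane(s,c([(328,143),(461,153),(445,351),(312,345)]),76)
print('sleeve',sl.round(1).tolist())
a=lambda d:np.degrees(np.arctan2(d[1],d[0]))
print('yaw edges',a(sl[0]-sl[3]),a(sl[1]-sl[2]),'across',a(sl[0]-sl[1])-90,a(sl[3]-sl[2])-90,'lens',np.linalg.norm(sl[0]-sl[3]),np.linalg.norm(sl[1]-sl[2]),np.linalg.norm(sl[0]-sl[1]))
r=plane(s,c([(45,370),(687,416),(708,98),(76,45)]),205); print('rack',r.round(1).tolist(),'yaw',a(r[0]-r[1])-90,a(r[3]-r[0]),a(r[2]-r[1]),a(r[3]-r[2])-90)
e=plane(s,c([(318,447),(422,457)]),66); print('box end',e.round(1).tolist(),a(e[0]-e[1])-90)
st=plane(s,c([(377,347),(375,378)]),66); print('stripe',st.round(1).tolist())
# box depth points
w=np.zeros(Z.shape,bool); w[178:204,295:325]=1
ob=w&(Z>58)&(Z<74); q=P[ob]; print('boxtop',len(q),q.min(0).round(1),q.max(0).round(1),np.median(q[:,2]))
w=np.zeros(Z.shape,bool); w[237:272,165:205]=1
m=w&(px[...,0]>110)&(px[...,1]<70); v,u=np.nonzero(m); print('btn',m.sum(),u.min(),u.max(),v.min(),v.max(),np.median(P[m],0)); cc=[((u.min()+u.max())/2,(v.min()+v.max())/2)]
for z in (50,55,60): print(z,plane(s,cc,z).round(1))
g=w&(Z>30)&(Z<48); print('block',cv2.minAreaRect(P[g][:,:2].astype(np.float32)))
# canister
w=np.zeros(Z.shape,bool); w[240:290,385:435]=1; g=w&(Z>130); print('canister',np.median(P[g],0))
w=np.zeros(Z.shape,bool); w[150:200,140:195]=1; g=w&(Z>70)&(Z<110); print('mug',np.median(P[g],0))
# side view box/sleeve
s2=load('side'); H2=hsv(s2); P2=cloud(s2)
w=np.zeros(Z.shape,bool); w[195:245,310:390]=1
q2=P2[w&(P2[...,2]>74)&(P2[...,2]<80)]; print('side slv top',len(q2),cv2.minAreaRect(q2[:,:2].astype(np.float32)))
o2=w&(s2['pixels'][...,0].astype(int)>s2['pixels'][...,2].astype(int)+90)&(P2[...,0]<650)
b=P2[o2]; print('side org',len(b),np.percentile(b,3,axis=0),np.percentile(b,97,axis=0))
E
```

```text
sleeve [[762.1, -12.9, 76.0], [758.5, -83.8, 76.0], [652.3, -78.0, 76.0], [653.7, -7.7, 76.0]]
yaw edges -2.781262591504609 -3.141455521875165 across -2.9059679026918843 -1.1363026116151502 lens 108.5772170758352 106.405905742626 70.9717796645982
rack [[622.0, 110.3, 205.0], [608.0, -191.9, 205.0], [760.0, -199.4, 205.0], [778.0, 101.8, 205.0]] yaw -2.653756182795206 -3.1516453284182435 -2.810091495557325 -3.431394165476945
box end [[600.5, -11.9, 66.0], [596.6, -67.2, 66.0]] -4.038555646753764
stripe [[654.8, -41.7, 66.0], [638.1, -41.1, 66.0]]
boxtop 375 [598.7 -76.4  58.1] [657.3  -7.   73.7] 64.97610897749784
btn 125 176 188 248 260 [446.54955774 293.80707881  62.7571274 ]
50 [[445.6 297.5  50. ]]
55 [[445.9 296.   55. ]]
60 [[446.1 294.4  60. ]]
block ((446.1038818359375, 294.76593017578125), (92.19541931152344, 90.12686157226562), 4.740228176116943)
canister [ 435.52284375 -303.96175479  149.28558855]
mug [661.25429982 346.92638477  85.484662  ]
side slv top 364 ((687.632568359375, -103.48181915283203), (221.16754150390625, 117.21766662597656), 73.2003402709961)
side org 67 [597.61874491 -64.0813999   63.71438902] [615.20073626 -15.38349082  68.99725083]
```

```bash
cat > go.py <<'E'
import sys
from h import *
from scipy.spatial.transform import Rotation as Rt
def target(tilt,yaw):
    t,y=np.radians([tilt,yaw]); z=np.array([np.sin(t)*np.cos(y),np.sin(t)*np.sin(y),-np.cos(t)]); yy=np.array([-np.sin(y),np.cos(y),0])
    return Rt.from_matrix(np.c_[np.cross(yy,z),yy,z])
def rem(p=None,tilt=None,yaw=None):
    o=manip.get_obs(); R=Rt.from_quat(o['tool_rot'])
    print('t %.2f'%o['time'],'pos',o['tool_pos'].round(1),'F',np.round(o['force'],1),'w %.1f'%o['gripper_width'],'gf %.0f'%o['grip_force'],'q',o['qpos'].round(2))
    z=R.as_matrix()[:,2]; y=R.as_matrix()[:,1]
    print('tilt %.2f'%np.degrees(np.arccos(-z[2])),'yaw_y-90 %.2f'%(np.degrees(np.arctan2(y[1],y[0]))-90))
    if tilt is not None:
        T=target(tilt,yaw); print('twist units',np.round((R.inv()*T).as_rotvec(degrees=True)/5,3))
    if p is not None: print('slide units (current axes)',np.round(R.inv().apply(np.array(p)-o['tool_pos'])/20,3))
if __name__=='__main__':
    a=[float(x) for x in sys.argv[1:]]
    rem(a[:3],*(a[3:5] if len(a)>3 else ()))
E
```

Emit:
{"fn": "send_rows", "kwargs": {
  "steps": [
    {"slide": [-0.84, -0.54, 0]},
    {"slide": [-0.84, -0.54, 0]},
    {"slide": [-0.84, -0.54, 0]},
    {"slide": [-0.84, -0.54, 0]},
    {"slide": [-0.84, -0.54, 0]},
    {"slide": [-0.84, -0.54, 0]},
    {"slide": [-0.84, -0.54, 0]},
    {"slide": [-0.84, -0.54, 0]},
    {"slide": [-0.84, -0.54, 0]},
    {"slide": [-0.84, -0.54, 0]},
    {"slide": [-0.84, -0.54, 0]},
    {"slide": [-0.84, -0.54, 0]},
    {"slide": [-0.84, -0.54, 0]},
    {"slide": [-0.84, -0.54, 0]},
    {"slide": [-0.84, -0.54, 0]},
    {"slide": [-0.84, -0.54, 0]},
    {"slide": [-0.84, -0.54, 0]},
    {"slide": [-0.84, -0.54, 0]},
    {"slide": [-0.84, -0.54, 0]},
    {"slide": [-0.84, -0.54, 0]}
  ],
  "claw": 1
}}

```text
invalid input
```

Emit:
{"fn": "send_rows", "kwargs": {
  "steps": [
    {"slide": [-0.84, -0.54, 0]},
    {"slide": [-0.84, -0.54, 0]},
    {"slide": [-0.84, -0.54, 0]},
    {"slide": [-0.84, -0.54, 0]},
    {"slide": [-0.84, -0.54, 0]},
    {"slide": [-0.84, -0.54, 0]},
    {"slide": [-0.84, -0.54, 0]},
    {"slide": [-0.84, -0.54, 0]},
    {"slide": [-0.84, -0.54, 0]},
    {"twist": [0, 0, -0.92]},
    {"twist": [0, 0, -0.92]},
    {"twist": [0, 0, -0.92]},
    {"twist": [0, 0, -0.92]},
    {"twist": [0, 0, -0.92]},
    {"twist": [0, -1, 0]},
    {"twist": [0, -1, 0]},
    {"twist": [0, -1, 0]},
    {"twist": [0, -1, 0]},
    {"twist": [0, -1, 0]},
    {"twist": [0, -1, 0]}
  ]
}}

```text
invalid input
```

```bash
python3 go.py 548 -36.5 143 35 -3
```

```text
t 0.10 pos [228.5 472.2 201.2] F [-0.2 -0.6  0.1] w 85.4 gf 0 q [ 0.98  0.29 -0.15  1.13  0.    1.43]
tilt 0.07 yaw_y-90 -25.83
twist units [-1.407 -6.911 -4.418]
slide units (current axes) [-25.462 -15.929   2.924]
```

Emit:
{"fn": "send_rows", "kwargs": {
  "steps": [
    {"slide": [-0.84, -0.54, 0], "twist": [0, 0, 0]},
    {"slide": [-0.84, -0.54, 0], "twist": [0, 0, 0]},
    {"slide": [-0.84, -0.54, 0], "twist": [0, 0, 0]},
    {"slide": [-0.84, -0.54, 0], "twist": [0, 0, 0]},
    {"slide": [-0.84, -0.54, 0], "twist": [0, 0, 0]},
    {"slide": [-0.84, -0.54, 0], "twist": [0, 0, 0]},
    {"slide": [-0.84, -0.54, 0], "twist": [0, 0, 0]},
    {"slide": [-0.84, -0.54, 0], "twist": [0, 0, 0]},
    {"slide": [-0.84, -0.54, 0], "twist": [0, 0, 0]},
    {"slide": [-0.84, -0.54, 0], "twist": [0, 0, 0]},
    {"slide": [-0.84, -0.54, 0], "twist": [0, 0, 0]},
    {"slide": [-0.84, -0.54, 0], "twist": [0, 0, 0]},
    {"slide": [-0.84, -0.54, 0], "twist": [0, 0, 0]},
    {"slide": [-0.84, -0.54, 0], "twist": [0, 0, 0]},
    {"slide": [-0.84, -0.54, 0], "twist": [0, 0, 0]},
    {"slide": [-0.84, -0.54, 0], "twist": [0, 0, 0]},
    {"slide": [-0.84, -0.54, 0], "twist": [0, 0, 0]},
    {"slide": [-0.84, -0.54, 0], "twist": [0, 0, 0]},
    {"slide": [-0.84, -0.54, 0], "twist": [0, 0, 0]},
    {"slide": [-0.84, -0.54, 0], "twist": [0, 0, 0]}
  ],
  "claw": 1
}}

```text
time: 1.77
tool_pos: [437.2, 130.8, 201.5]
tool_rot: [0.224, 0.975, -0.0, -0.0]
force: [0.8, 0.4, -0.2]
gripper_width: 85.1
grip_force: 0.0
```

Emit:
{"fn": "send_rows", "kwargs": {
  "steps": [
    {"slide": [-0.84, -0.54, 0], "twist": [0, 0, 0]},
    {"slide": [-0.84, -0.54, 0], "twist": [0, 0, 0]},
    {"slide": [-0.84, -0.54, 0], "twist": [0, 0, 0]},
    {"slide": [-0.84, -0.54, 0], "twist": [0, 0, 0]},
    {"slide": [-0.84, -0.54, 0], "twist": [0, 0, 0]},
    {"slide": [-0.84, -0.54, 0], "twist": [0, 0, 0]},
    {"slide": [-0.84, -0.54, 0], "twist": [0, 0, 0]},
    {"slide": [-0.84, -0.54, 0], "twist": [0, 0, 0]},
    {"slide": [-0.84, -0.54, 0], "twist": [0, 0, 0]},
    {"slide": [0, 0, 0], "twist": [0, 0, -0.92]},
    {"slide": [0, 0, 0], "twist": [0, 0, -0.92]},
    {"slide": [0, 0, 0], "twist": [0, 0, -0.92]},
    {"slide": [0, 0, 0], "twist": [0, 0, -0.92]},
    {"slide": [0, 0, 0], "twist": [0, 0, -0.9]},
    {"slide": [0, 0, 0], "twist": [0, -1, 0]},
    {"slide": [0, 0, 0], "twist": [0, -1, 0]},
    {"slide": [0, 0, 0], "twist": [0, -1, 0]},
    {"slide": [0, 0, 0], "twist": [0, -1, 0]},
    {"slide": [0, 0, 0], "twist": [0, -1, 0]},
    {"slide": [0, 0, 0], "twist": [0, -1, 0]}
  ]
}}

```text
time: 3.43
tool_pos: [530.5, -21.5, 202.1]
tool_rot: [0.025, 0.965, -0.007, 0.261]
force: [-0.1, -0.5, 0.5]
gripper_width: 85.0
grip_force: 0.0
```

```bash
python3 go.py 548 -36.5 143 35 -3
```

```text
t 3.43 pos [530.5 -21.5 202.1] F [-0.1 -0.5  0.5] w 85.0 gf 0 q [-0.24 -0.1  -0.78  0.38  0.1  -0.17]
tilt 30.26 yaw_y-90 -2.92
twist units [ 0.006 -0.947  0.015]
slide units (current axes) [ 0.703 -0.703  3.011]
```

Emit:
{"fn": "send_rows", "kwargs": {
  "steps": [
    {"slide": [0, 0, 0], "twist": [0, -0.95, 0]},
    {"slide": [0.33, -0.235, 0.95], "twist": [0, 0, 0]},
    {"slide": [0.33, -0.235, 0.95], "twist": [0, 0, 0]},
    {"slide": [0.33, -0.235, 0.95], "twist": [0, 0, 0]},
    {"slide": [0, 0, 0], "twist": [0, 0, 0]}
  ]
}}

```text
time: 3.85
tool_pos: [544.3, -36.6, 140.0]
tool_rot: [0.025, 0.955, -0.007, 0.296]
force: [-1.0, 0.9, -0.1]
gripper_width: 85.5
grip_force: 0.0
```

```bash
python3 go.py 634 -41.3 20 35 -3; python3 - <<'E'
from h import *
s=snap('wrist'); save(s,'pics/w1.png'); R,t=cam(s); print(-R.T@t,R[2])
E
```

```text
t 3.85 pos [544.3 -36.6 140. ] F [-1.   0.9 -0.1] w 85.5 gf 0 q [-0.29 -0.01 -0.95  0.04  0.13 -0.2 ]
tilt 34.46 yaw_y-90 -2.98
twist units [ 0.011 -0.107 -0.002]
slide units (current axes) [-3.050e-01 -7.000e-03  7.489e+00]
[384.29185578 -28.75500861 240.98206604] [ 0.78477766 -0.04110707 -0.61841268]
```

View pics/w1.png

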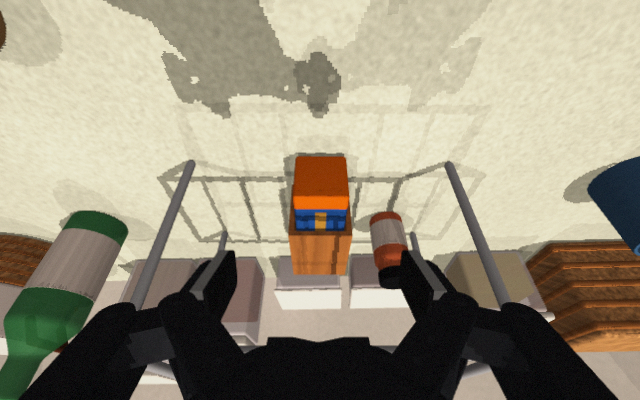

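The wrist view (image inverted) shows the orange end centred at about u=321, midway between the finger tips at u≈236 and 402, so the line-up is good.

Emit:
{"fn": "send_rows", "kwargs": {
  "steps": [
    {"slide": [-0.06, 0, 0.8], "twist": [0, -0.1, 0]},
    {"slide": [-0.06, 0, 0.8], "twist": [0, 0, 0]},
    {"slide": [-0.06, 0, 0.8], "twist": [0, 0, 0]},
    {"slide": [-0.06, 0, 0.8], "twist": [0, 0, 0]},
    {"slide": [-0.06, 0, 0.8], "twist": [0, 0, 0]},
    {"slide": [0, 0, 0.8], "twist": [0, 0, 0]},
    {"slide": [0, 0, 0.8], "twist": [0, 0, 0]},
    {"slide": [0, 0, 0.8], "twist": [0, 0, 0]},
    {"slide": [0, 0, 0.8], "twist": [0, 0, 0]},
    {"slide": [0, 0, 0.25], "twist": [0, 0, 0]},
    {"slide": [0, 0, 0], "twist": [0, 0, 0]}
  ]
}}

```text
time: 4.82
tool_pos: [637.3, -40.9, 25.1]
tool_rot: [0.024, 0.953, -0.008, 0.302]
force: [-0.2, -0.7, 1.2]
gripper_width: 85.3
grip_force: 0.0
```

```bash
python3 go.py 634 -41.3 20 35 -3; python3 - <<'E'
from h import *
s=load('wrist')
print(plane(s,[(296,194),(347,196)],66).round(1).tolist(), 'mouth',plane(s,[(290,234),(351,234)],76).round(1).tolist())
s=snap('wrist'); save(s,'pics/w2.png')
E
```

```text
t 4.82 pos [637.3 -40.9  25.1] F [-0.2 -0.7  1.2] w 85.3 gf 0 q [-0.24  0.4  -0.9  -0.33  0.11 -0.15]
tilt 35.20 yaw_y-90 -2.91
twist units [0.012 0.041 0.013]
slide units (current axes) [ 0.281 -0.027  0.113]
[[595.8, -61.2, 66.0], [601.6, -11.1, 66.0]] mouth [[653.8, -74.2, 76.0], [657.5, -5.7, 76.0]]
```

View pics/w2.png

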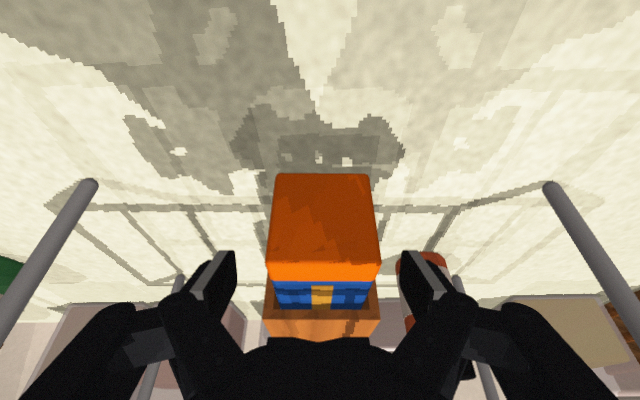

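The box sits between the open fingers, with its end at u≈268-380 and the finger pads at 236 and 402. I will close and then begin the pull.

Emit:
{"fn": "send_rows", "kwargs": {
  "steps": [
    {"slide": [0.28, -0.03, 0.1], "twist": [0, 0, 0]},
    {"slide": [0, 0, 0], "twist": [0, 0, 0]},
    {"slide": [0, 0, 0], "twist": [0, 0, 0]}
  ]
}}

```text
time: 5.12
tool_pos: [632.9, -41.6, 20.7]
tool_rot: [0.024, 0.953, -0.008, 0.303]
force: [-0.4, 0.2, 0.7]
gripper_width: 85.4
grip_force: 0.0
```

Emit:
{"fn": "send_rows", "kwargs": {
  "steps": [
    {"slide": [0, 0, 0], "twist": [0, 0, 0]},
    {"slide": [0, 0, 0], "twist": [0, 0, 0]},
    {"slide": [0, 0, 0], "twist": [0, 0, 0]},
    {"slide": [0, 0, 0], "twist": [0, 0, 0]},
    {"slide": [0, 0, 0], "twist": [0, 0, 0]},
    {"slide": [0, 0, 0], "twist": [0, 0, 0]},
    {"slide": [0, 0, 0], "twist": [0, 0, 0]},
    {"slide": [0, 0, 0], "twist": [0, 0, 0]},
    {"slide": [0, 0, 0], "twist": [0, 0, 0]},
    {"slide": [0, 0, 0], "twist": [0, 0, 0]}
  ],
  "claw": -1
}}

```text
time: 5.95
tool_pos: [633.8, -41.5, 21.0]
tool_rot: [0.024, 0.953, -0.008, 0.303]
force: [-4.0, 1.1, 6.6]
gripper_width: 54.8
grip_force: 62.5
```

```bash
python3 go.py 434.5 -29.9 22 35 -3
```

```text
t 5.95 pos [633.8 -41.5  21. ] F [-4.   1.1  6.6] w 54.8 gf 63 q [-0.24  0.41 -0.91 -0.36  0.11 -0.16]
tilt 35.31 yaw_y-90 -2.92
twist units [0.01  0.062 0.013]
slide units (current axes) [ 8.117  0.073 -5.808]
```

Emit:
{"fn": "send_rows", "kwargs": {
  "steps": [
    {"slide": [0.2, 0, -0.145], "twist": [0, 0, 0]},
    {"slide": [0.4, 0.003, -0.288], "twist": [0, 0, 0]},
    {"slide": [0.4, 0.003, -0.288], "twist": [0, 0, 0]},
    {"slide": [0.4, 0.003, -0.288], "twist": [0, 0, 0]},
    {"slide": [0.4, 0.003, -0.288], "twist": [0, 0, 0]},
    {"slide": [0.4, 0.003, -0.288], "twist": [0, 0, 0]},
    {"slide": [0.4, 0.003, -0.288], "twist": [0, 0, 0]},
    {"slide": [0.4, 0.003, -0.288], "twist": [0, 0, 0]},
    {"slide": [0.4, 0.003, -0.288], "twist": [0, 0, 0]},
    {"slide": [0.4, 0.003, -0.288], "twist": [0, 0, 0]},
    {"slide": [0.4, 0.003, -0.288], "twist": [0, 0, 0]},
    {"slide": [0.4, 0.003, -0.288], "twist": [0, 0, 0]},
    {"slide": [0.4, 0.003, -0.288], "twist": [0, 0, 0]},
    {"slide": [0.4, 0.003, -0.288], "twist": [0, 0, 0]},
    {"slide": [0.4, 0.003, -0.288], "twist": [0, 0, 0]},
    {"slide": [0.4, 0.003, -0.288], "twist": [0, 0, 0]},
    {"slide": [0.4, 0.003, -0.288], "twist": [0, 0, 0]},
    {"slide": [0.4, 0.003, -0.288], "twist": [0, 0, 0]},
    {"slide": [0.4, 0.003, -0.288], "twist": [0, 0, 0]},
    {"slide": [0.4, 0.003, -0.288], "twist": [0, 0, 0]}
  ]
}}

```text
time: 7.62
tool_pos: [454.8, -33.0, 31.4]
tool_rot: [0.024, 0.956, -0.006, 0.293]
force: [0.3, 0.5, -3.4]
gripper_width: 54.6
grip_force: 64.7
```

```bash
python3 go.py 444.5 -30.5 14.5 35 10; python3 - <<'E'
from h import *
s=snap('side'); 
big=cv2.resize(s['pixels'][130:280,180:400],None,fx=3,fy=3,interpolation=cv2.INTER_CUBIC); cv2.imwrite('pics/s2.png',big[:,:,::-1])
E
```

```text
t 7.62 pos [454.8 -33.   31.4] F [ 0.3  0.5 -3.4] w 54.6 gf 65 q [-0.38  0.16 -1.3  -0.46  0.18 -0.28]
tilt 34.05 yaw_y-90 -2.83
twist units [-1.43  -0.187 -2.132]
slide units (current axes) [0.904 0.098 0.407]
```

View pics/s2.png

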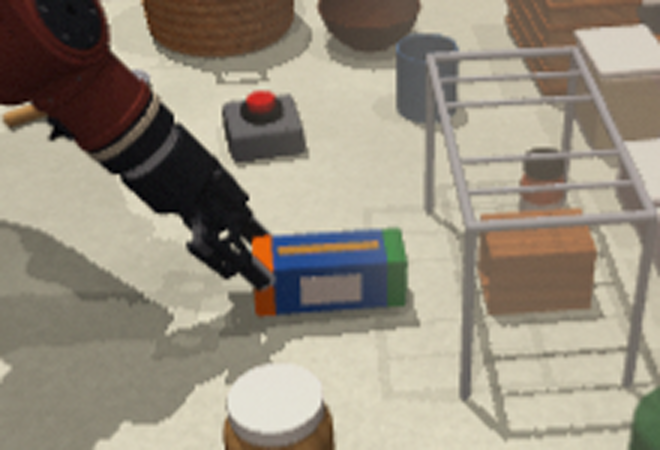

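The side crop shows the box clear of the sleeve and level, held at its orange end near (265,275), its green end at (395,265). Joint 3 is at its limit, so I go forward a bit while lowering.

Emit:
{"fn": "send_rows", "kwargs": {
  "steps": [
    {"slide": [-0.5, 0, 0.33], "twist": [0, 0, 0]},
    {"slide": [-0.5, 0, 0.33], "twist": [0, 0, 0]},
    {"slide": [-0.3, 0, 0.2], "twist": [0, -0.25, 0]},
    {"slide": [0, 0, 0], "twist": [0, 0, 0]}
  ]
}}

```text
time: 8.0
tool_pos: [487.8, -34.8, 31.9]
tool_rot: [0.024, 0.952, -0.007, 0.304]
force: [-0.7, 0.8, -2.2]
gripper_width: 54.7
grip_force: 64.5
```

```bash
python3 go.py 485 -33 15 35.3 -2.9
```

```text
t 8.00 pos [487.8 -34.8  31.9] F [-0.7  0.8 -2.2] w 54.7 gf 65 q [-0.35  0.21 -1.25 -0.49  0.17 -0.25]
tilt 35.46 yaw_y-90 -2.82
twist units [ 0.028  0.031 -0.001]
slide units (current axes) [0.608 0.084 0.607]
```

Emit:
{"fn": "send_rows", "kwargs": {
  "steps": [
    {"slide": [0.15, 0, 0.21], "twist": [0, 0, 0]},
    {"slide": [0.15, 0, 0.21], "twist": [0, 0, 0]},
    {"slide": [0.1, 0, 0.16], "twist": [0, 0, 0]},
    {"slide": [0.06, 0, 0.08], "twist": [0, 0, 0]},
    {"slide": [0, 0, 0], "twist": [0, 0, 0]},
    {"slide": [0, 0, 0], "twist": [0, 0, 0]}
  ]
}}

```text
time: 8.5
tool_pos: [486.0, -34.3, 15.3]
tool_rot: [0.024, 0.953, -0.006, 0.303]
force: [-1.1, 0.0, -0.6]
gripper_width: 55.2
grip_force: 65.0
```

```bash
python3 go.py 485 -33 15 35.3 -2.9
```

```text
t 8.50 pos [486.  -34.3  15.3] F [-1.1  0.  -0.6] w 55.2 gf 65 q [-0.35  0.28 -1.28 -0.58  0.17 -0.25]
tilt 35.27 yaw_y-90 -2.83
twist units [ 0.033 -0.005 -0.006]
slide units (current axes) [ 0.051  0.062 -0.018]
```

Emit:
{"fn": "send_rows", "kwargs": {
  "steps": [
    {"slide": [0, 0, 0], "twist": [0, 0, 0]},
    {"slide": [0, 0, 0], "twist": [0, 0, 0]},
    {"slide": [0, 0, 0], "twist": [0, 0, 0]},
    {"slide": [0, 0, 0], "twist": [0, 0, 0]},
    {"slide": [0, 0, 0], "twist": [0, 0, 0]},
    {"slide": [0, 0, 0], "twist": [0, 0, 0]},
    {"slide": [0, 0, 0], "twist": [0, 0, 0]},
    {"slide": [-0.2, 0, -0.3], "twist": [0, 0, 0]},
    {"slide": [-0.57, 0, -0.8], "twist": [0, 0, 0]},
    {"slide": [-0.57, 0, -0.8], "twist": [0, 0, 0]},
    {"slide": [-0.57, 0, -0.8], "twist": [0, 0, 0]},
    {"slide": [-0.57, 0, -0.8], "twist": [0, 0, 0]},
    {"slide": [-0.57, 0, -0.8], "twist": [0, 0, 0]},
    {"slide": [0, 0, 0], "twist": [0, 1, 0]},
    {"slide": [0, 0, 0], "twist": [0, 1, 0]},
    {"slide": [0, 0, 0], "twist": [0, 1, 0]},
    {"slide": [0, 0, 0], "twist": [0, 1, 0]},
    {"slide": [0, 0, 0], "twist": [0, 1, 0]},
    {"slide": [0, 0, 0], "twist": [0, 1, 0]},
    {"slide": [0, 0, 0], "twist": [0, 1, 0]}
  ],
  "claw": 1
}}

```text
time: 10.17
tool_pos: [487.0, -34.7, 121.5]
tool_rot: [0.025, 1.0, 0.001, 0.001]
force: [1.1, -0.4, -0.2]
gripper_width: 85.7
grip_force: 0.0
```

```bash
cat > box.py <<'E'
from h import *
s=snap('top'); H=hsv(s); w=np.zeros(H.shape[:2],bool); w[150:290,230:400]=1
h,sa,v=H[...,0],H[...,1],H[...,2]
ms={'blue':(h>100)&(h<130)&(sa>90),'green':(h>50)&(h<80)&(sa>110),'org':(h<14)&(sa>180)&(v>110)}
P={}
for k,m in ms.items():
    m=(m&w).astype(np.uint8); n,_,st,c=cv2.connectedComponentsWithStats(m)
    if n>1:
        i=1+st[1:,4].argmax(); P[k]=plane(s,[c[i]],66)[0,:2]; print(k,st[i,4],c[i].round(1),P[k].round(1))
if 'green' in P and 'org' in P:
    d=P['green']-P['org']; print('mid',(P['green']+P['org'])/2,'yaw',np.degrees(np.arctan2(d[1],d[0])),'len',np.linalg.norm(d))
E
python3 go.py 522 -36 120 0 -2.9; python3 box.py
```

```text
t 10.17 pos [487.  -34.7 121.5] F [ 1.1 -0.4 -0.2] w 85.7 gf 0 q [-0.22  0.28 -0.39  0.9   0.   -0.17]
tilt 0.19 yaw_y-90 -2.81
twist units [0.024 0.028 0.017]
slide units (current axes) [-1.75   0.022  0.081]
blue 128 [308.7 210.8] [569.8 -40.6]
green 106 [308.4 202.4] [592.3 -39.3]
```

Emit:
{"fn": "send_rows", "kwargs": {
  "steps": [
    {"slide": [-0.95, 0, 0.1], "twist": [0, 0, 0]},
    {"slide": [-0.95, 0, 0.1], "twist": [0, 0, 0]},
    {"slide": [0, 0.05, 0.85], "twist": [0, 0, 0]},
    {"slide": [0, 0, 0.85], "twist": [0, 0, 0]},
    {"slide": [0, 0, 0.85], "twist": [0, 0, 0]},
    {"slide": [0, 0, 0.85], "twist": [0, 0, 0]},
    {"slide": [0, 0, 0.85], "twist": [0, 0, 0]},
    {"slide": [0, 0, 0.6], "twist": [0, 0, 0]},
    {"slide": [0, 0, 0.25], "twist": [0, 0, 0]},
    {"slide": [0, 0, 0], "twist": [0, 0, 0]}
  ]
}}

```text
time: 11.05
tool_pos: [524.2, -35.2, 14.1]
tool_rot: [0.025, 1.0, 0.001, 0.002]
force: [0.5, -0.4, 0.4]
gripper_width: 85.3
grip_force: 0.0
```

Emit:
{"fn": "send_rows", "kwargs": {
  "steps": [
    {"slide": [0, 0, 0], "twist": [0, 0, 0]},
    {"slide": [0, 0, 0], "twist": [0, 0, 0]},
    {"slide": [0, 0, 0], "twist": [0, 0, 0]},
    {"slide": [0, 0, 0], "twist": [0, 0, 0]},
    {"slide": [0, 0, 0], "twist": [0, 0, 0]},
    {"slide": [0, 0, 0], "twist": [0, 0, 0]},
    {"slide": [0, 0, 0], "twist": [0, 0, 0]},
    {"slide": [0, 0, 0], "twist": [0, 0, 0]},
    {"slide": [0, 0, 0], "twist": [0, 0, 0]},
    {"slide": [0, 0, 0], "twist": [0, 0, 0]}
  ],
  "claw": -1
}}

```text
time: 11.88
tool_pos: [526.3, -35.2, 16.3]
tool_rot: [0.024, 1.0, 0.001, 0.004]
force: [-0.3, 2.2, 4.5]
gripper_width: 54.3
grip_force: 62.9
```

```bash
python3 go.py 475 -33 55 0 -2.9
```

```text
t 11.88 pos [526.3 -35.2  16.3] F [-0.3  2.2  4.5] w 54.3 gf 63 q [-0.21  0.47 -0.42  0.67  0.   -0.16]
tilt 0.47 yaw_y-90 -2.80
twist units [0.032 0.088 0.019]
slide units (current axes) [ 2.552 -0.009 -1.953]
```

Emit:
{"fn": "send_rows", "kwargs": {
  "steps": [
    {"slide": [0, 0, -0.5], "twist": [0, 0, 0]},
    {"slide": [0.4, 0, -0.7], "twist": [0, 0, 0]},
    {"slide": [0.7, 0, -0.6], "twist": [0, 0, 0]},
    {"slide": [0.7, 0, 0], "twist": [0, 0, 0]},
    {"slide": [0.7, 0, 0], "twist": [0, 0, 0]},
    {"slide": [0, 0, 0], "twist": [0, 0, 0.5]},
    {"slide": [0, 0, 0], "twist": [0, 0, 1]},
    {"slide": [0, 0, 0], "twist": [0, 0, 1]},
    {"slide": [0, 0, 0], "twist": [0, 0, 1]},
    {"slide": [0, 0, 0], "twist": [0, 0, 1]},
    {"slide": [0, 0, 0], "twist": [0, 0, 1]},
    {"slide": [0, 0, 0], "twist": [0, 0, 1]},
    {"slide": [0, 0, 0], "twist": [0, 0, 1]},
    {"slide": [0, 0, 0], "twist": [0, 0, 1]},
    {"slide": [0, 0, 0], "twist": [0, 0, 1]},
    {"slide": [0, 0, 0], "twist": [0, 0, 1]},
    {"slide": [0, 0, 0], "twist": [0, 0, 1]},
    {"slide": [0, 0, 0], "twist": [0, 0, 1]},
    {"slide": [0, 0, 0], "twist": [0, 0, 1]},
    {"slide": [0, 0, 0], "twist": [0, 0, 1]}
  ]
}}

```text
time: 13.55
tool_pos: [475.5, -33.1, 51.8]
tool_rot: [0.613, 0.79, 0.003, 0.002]
force: [-0.2, -0.9, -1.7]
gripper_width: 54.5
grip_force: 64.7
```

Emit:
{"fn": "send_rows", "kwargs": {
  "steps": [
    {"slide": [0, 0, 0], "twist": [0, 0, 1]},
    {"slide": [0, 0, 0], "twist": [0, 0, 1]},
    {"slide": [0, 0, 0], "twist": [0, 0, 1]},
    {"slide": [0, 0, 0], "twist": [0, 0, 1]},
    {"slide": [0, 0, 0], "twist": [0, 0, 1]},
    {"slide": [0, 0, 0], "twist": [0, 0, 1]},
    {"slide": [0, 0, 0], "twist": [0, 0, 1]},
    {"slide": [0, 0, 0], "twist": [0, 0, 1]},
    {"slide": [0, 0, 0], "twist": [0, 0, 1]},
    {"slide": [0, 0, 0], "twist": [0, 0, 1]},
    {"slide": [0, 0, 0], "twist": [0, 0, 1]},
    {"slide": [0, 0, 0], "twist": [0, 0, 1]},
    {"slide": [0, 0, 0], "twist": [0, 0, 1]},
    {"slide": [0, 0, 0], "twist": [0, 0, 1]},
    {"slide": [0, 0, 0], "twist": [0, 0, 1]},
    {"slide": [0, 0, 0], "twist": [0, 0, 1]},
    {"slide": [0, 0, 0], "twist": [0, 0, 1]},
    {"slide": [0, 0, 0], "twist": [0, 0, 1]},
    {"slide": [0, 0, 0], "twist": [0, 0, 1]},
    {"slide": [0, 0, 0], "twist": [0, 0, 0.9]}
  ]
}}

```text
time: 15.22
tool_pos: [475.5, -33.1, 51.8]
tool_rot: [0.999, 0.043, 0.003, -0.001]
force: [-0.3, -0.0, -3.0]
gripper_width: 54.0
grip_force: 64.7
```

```bash
python3 go.py 520 -36 16 0 177.1
```

```text
t 15.22 pos [475.5 -33.1  51.8] F [-0.3 -0.  -3. ] w 54.0 gf 65 q [-0.23  0.34 -0.52  0.7   0.    2.83]
tilt 0.39 yaw_y-90 -175.09
twist units [-0.021 -0.074  1.563]
slide units (current axes) [2.195 0.336 1.803]
```

Emit:
{"fn": "send_rows", "kwargs": {
  "steps": [
    {"slide": [0, 0, 0], "twist": [0, 0, 0.8]},
    {"slide": [0, 0, 0], "twist": [0, -0.07, 0.75]},
    {"slide": [0.8, 0, 0], "twist": [0, 0, 0]},
    {"slide": [0.8, 0, 0], "twist": [0, 0, 0]},
    {"slide": [0.8, 0, 0.3], "twist": [0, 0, 0]},
    {"slide": [0.8, 0, 0.4], "twist": [0, 0, 0]},
    {"slide": [0, 0, 0.4], "twist": [0, 0, 0]},
    {"slide": [0, 0, 0.35], "twist": [0, 0, 0]},
    {"slide": [0, 0, 0.2], "twist": [0, 0, 0]},
    {"slide": [0, 0, 0], "twist": [0, 0, 0]},
    {"slide": [0, 0, 0], "twist": [0, 0, 0]}
  ]
}}

```text
time: 16.13
tool_pos: [538.3, -35.7, 17.9]
tool_rot: [1.0, -0.023, -0.001, -0.001]
force: [-0.2, 0.5, -2.2]
gripper_width: 54.0
grip_force: 64.6
```

```bash
python3 go.py 540 -36.7 16.5 0 177.1
```

```text
t 16.13 pos [538.3 -35.7  17.9] F [-0.2  0.5 -2.2] w 54.0 gf 65 q [-0.2   0.49 -0.38  0.7   0.    2.98]
tilt 0.16 yaw_y-90 -182.59
twist units [-0.027  0.015  0.063]
slide units (current axes) [0.085 0.045 0.072]
```

Emit:
{"fn": "send_rows", "kwargs": {
  "steps": [
    {"slide": [0, 0, 0.09], "twist": [0, 0, 0]},
    {"slide": [0, 0, 0], "twist": [0, 0, 0]}
  ]
}}

```text
time: 16.3
tool_pos: [539.3, -35.9, 16.4]
tool_rot: [1.0, -0.023, 0.0, -0.001]
force: [-0.5, 0.4, -0.8]
gripper_width: 54.1
grip_force: 64.8
```

Emit:
{"fn": "send_rows", "kwargs": {
  "steps": [
    {"slide": [0, 0, 0], "twist": [0, 0, 0]},
    {"slide": [0, 0, 0], "twist": [0, 0, 0]},
    {"slide": [0, 0, 0], "twist": [0, 0, 0]},
    {"slide": [0, 0, 0], "twist": [0, 0, 0]},
    {"slide": [0, 0, 0], "twist": [0, 0, 0]},
    {"slide": [0, 0, 0], "twist": [0, 0, 0]},
    {"slide": [0, 0, 0], "twist": [0, 0, 0]},
    {"slide": [0, 0, -0.5], "twist": [0, 0, 0]},
    {"slide": [0, 0, -0.9], "twist": [0, 0, 0]},
    {"slide": [0, 0, -0.9], "twist": [0, 0, 0]},
    {"slide": [0, 0, -0.9], "twist": [0, 0, 0]},
    {"slide": [0, 0, -0.9], "twist": [0, 0, 0]},
    {"slide": [0, 0, -0.9], "twist": [0, 0, 0]},
    {"slide": [-0.9, 0, -0.9], "twist": [0, 0, 0]},
    {"slide": [-0.9, 0, 0], "twist": [0, 0, 0]},
    {"slide": [-0.9, 0, 0], "twist": [0, 0, 0]},
    {"slide": [0, 0, 0], "twist": [0, 0, -1]},
    {"slide": [0, 0, 0], "twist": [0, 0, -1]},
    {"slide": [0, 0, 0], "twist": [0, 0, -1]},
    {"slide": [0, 0, 0], "twist": [0, 0, -1]}
  ],
  "claw": 1
}}

```text
time: 17.97
tool_pos: [485.3, -33.7, 135.0]
tool_rot: [0.988, 0.154, 0.0, -0.001]
force: [0.4, -0.5, -0.6]
gripper_width: 85.2
grip_force: 0.0
```

Emit:
{"fn": "send_rows", "kwargs": {
  "steps": [
    {"slide": [0, 0, 0], "twist": [0, 0, -1]},
    {"slide": [0, 0, 0], "twist": [0, 0, -1]},
    {"slide": [0, 0, 0], "twist": [0, 0, -1]},
    {"slide": [0, 0, 0], "twist": [0, 0, -1]},
    {"slide": [0, 0, 0], "twist": [0, 0, -1]},
    {"slide": [0, 0, 0], "twist": [0, 0, -1]},
    {"slide": [0, 0, 0], "twist": [0, 0, -1]},
    {"slide": [0, 0, 0], "twist": [0, 0, -1]},
    {"slide": [0, 0, 0], "twist": [0, 0, -1]},
    {"slide": [0, 0, 0], "twist": [0, 0, -1]},
    {"slide": [0, 0, 0], "twist": [0, 0, -1]},
    {"slide": [0, 0, 0], "twist": [0, 0, -1]},
    {"slide": [0, 0, 0], "twist": [0, 0, -1]},
    {"slide": [0, 0, 0], "twist": [0, 0, -1]},
    {"slide": [0, 0, 0], "twist": [0, 0, -1]},
    {"slide": [0, 0, 0], "twist": [0, 0, -1]},
    {"slide": [0, 0, 0], "twist": [0, 0, -1]},
    {"slide": [0, 0, 0], "twist": [0, 0, -1]},
    {"slide": [0, 0, 0], "twist": [0, 0, -1]},
    {"slide": [0, 0, 0], "twist": [0, 0, -1]}
  ]
}}

```text
time: 19.63
tool_pos: [485.3, -33.7, 134.8]
tool_rot: [0.518, 0.856, 0.001, -0.001]
force: [-0.0, -0.5, -0.1]
gripper_width: 85.4
grip_force: 0.0
```

Emit:
{"fn": "send_rows", "kwargs": {
  "steps": [
    {"slide": [0, 0, 0], "twist": [0, 0, -1]},
    {"slide": [0, 0, 0], "twist": [0, 0, -1]},
    {"slide": [0, 0, 0], "twist": [0, 0, -1]},
    {"slide": [0, 0, 0], "twist": [0, 0, -1]},
    {"slide": [0, 0, 0], "twist": [0, 0, -1]},
    {"slide": [0, 0, 0], "twist": [0, 0, -1]},
    {"slide": [0, 0, 0], "twist": [0, 0, -1]},
    {"slide": [0, 0, 0], "twist": [0, 0, -1]},
    {"slide": [0, 0, 0], "twist": [0, 0, -1]},
    {"slide": [0, 0, 0], "twist": [0, 0, -1]},
    {"slide": [0, 0, 0], "twist": [0, 0, -1]},
    {"slide": [0, 0, 0], "twist": [0, 0, -1]},
    {"slide": [0, 0, 0], "twist": [0, -1, 0]},
    {"slide": [0, 0, 0], "twist": [0, -1, 0]},
    {"slide": [0, 0, 0], "twist": [0, -1, 0]},
    {"slide": [0, 0, 0], "twist": [0, -1, 0]},
    {"slide": [0, 0, 0], "twist": [0, -1, 0]},
    {"slide": [0, 0, 0], "twist": [0, -1, 0]},
    {"slide": [0, 0, 0], "twist": [0, -1, 0]}
  ]
}}

```text
time: 21.22
tool_pos: [485.4, -33.6, 135.6]
tool_rot: [0.021, 0.953, -0.006, 0.303]
force: [1.0, -0.4, -0.8]
gripper_width: 85.4
grip_force: 0.0
```

```bash
python3 go.py 499 -34.3 15.3 35.3 -2.85; python3 box.py; python3 - <<'E'
from h import *
s=snap('wrist'); save(s,'pics/w3.png')
E
```

```text
t 21.22 pos [485.4 -33.6 135.6] F [ 1.  -0.4 -0.8] w 85.4 gf 0 q [-0.35 -0.13 -1.08  0.02  0.18 -0.25]
tilt 35.32 yaw_y-90 -2.56
twist units [0.045 0.004 0.04 ]
slide units (current axes) [ 2.925 -0.012  5.303]
blue 573 [307.3 222.5] [538.8 -37.9]
green 26 [305.9 246.2] [476.1 -35.8]
```

View pics/w3.png

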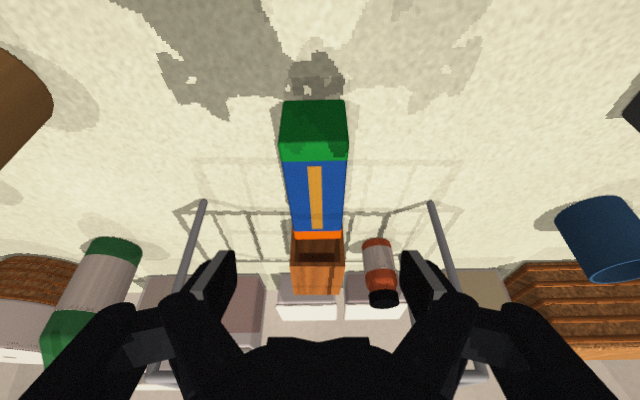

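The wrist view shows the green end towards the robot at about (314,135), stripe still up, orange end and the empty sleeve mouth (318,255) straight behind it. Next comes the tilted regrasp at the green end.

Emit:
{"fn": "send_rows", "kwargs": {
  "steps": [
    {"slide": [0.38, 0, 0.65], "twist": [0, 0, 0.05]},
    {"slide": [0.38, 0, 0.65], "twist": [0, 0, 0]},
    {"slide": [0.38, 0, 0.65], "twist": [0, 0, 0]},
    {"slide": [0.38, 0, 0.65], "twist": [0, 0, 0]},
    {"slide": [0.38, 0, 0.65], "twist": [0, 0, 0]},
    {"slide": [0.38, 0, 0.65], "twist": [0, 0, 0]},
    {"slide": [0.38, 0, 0.65], "twist": [0, 0, 0]},
    {"slide": [0.2, 0, 0.4], "twist": [0, 0, 0]},
    {"slide": [0.13, 0, 0.2], "twist": [0, 0, 0]},
    {"slide": [0, 0, 0], "twist": [0, 0, 0]}
  ]
}}

```text
time: 22.15
tool_pos: [496.9, -34.2, 14.1]
tool_rot: [0.024, 0.954, -0.005, 0.299]
force: [0.3, 0.8, 0.2]
gripper_width: 85.3
grip_force: 0.0
```

```bash
python3 go.py 496 -34.1 15.3 35.3 -2.85
```

```text
t 22.15 pos [496.9 -34.2  14.1] F [0.3 0.8 0.2] w 85.3 gf 0 q [-0.34  0.29 -1.24 -0.55  0.17 -0.24]
tilt 34.79 yaw_y-90 -2.79
twist units [ 0.052 -0.102 -0.023]
slide units (current axes) [ 0.003  0.004 -0.077]
```

Emit:
{"fn": "send_rows", "kwargs": {
  "steps": [
    {"slide": [0, 0, 0], "twist": [0, 0, 0]},
    {"slide": [0, 0, 0], "twist": [0, 0, 0]},
    {"slide": [0, 0, 0], "twist": [0, 0, 0]},
    {"slide": [0, 0, 0], "twist": [0, 0, 0]},
    {"slide": [0, 0, 0], "twist": [0, 0, 0]},
    {"slide": [0, 0, 0], "twist": [0, 0, 0]},
    {"slide": [0, 0, 0], "twist": [0, 0, 0]},
    {"slide": [0, 0, 0], "twist": [0, 0, 0]},
    {"slide": [0, 0, 0], "twist": [0, 0, 0]},
    {"slide": [0, 0, 0], "twist": [0, 0, 0]},
    {"slide": [-0.11, 0, -0.16], "twist": [0, 0, 0]},
    {"slide": [-0.1, 0, -0.15], "twist": [0, 0, 0]},
    {"slide": [0, 0, 0], "twist": [0, 0, 0]},
    {"slide": [0, 0, 0], "twist": [0, 0, 0]}
  ],
  "claw": -1
}}

```text
time: 23.32
tool_pos: [495.1, -33.6, 23.1]
tool_rot: [0.024, 0.953, -0.005, 0.3]
force: [0.3, 0.7, -2.3]
gripper_width: 54.8
grip_force: 63.7
```

```bash
python3 go.py 530 -36.2 23.2 34.8 -2.9; python3 - <<'E'
from h import *
s=snap('wrist'); 
big=cv2.resize(s['pixels'][90:310,220:420],None,fx=2.7,fy=2.7,interpolation=cv2.INTER_CUBIC); cv2.imwrite('pics/w4.png',big[:,:,::-1])
s=snap('side'); 
big2=cv2.resize(s['pixels'][160:270,250:400],None,fx=4,fy=4,interpolation=cv2.INTER_CUBIC); cv2.imwrite('pics/s4.png',big2[:,:,::-1])
E
```

```text
t 23.32 pos [495.1 -33.6  23.1] F [ 0.3  0.7 -2.3] w 54.8 gf 64 q [-0.34  0.25 -1.24 -0.51  0.17 -0.24]
tilt 34.97 yaw_y-90 -2.78
twist units [ 0.059  0.034 -0.012]
slide units (current axes) [-1.438 -0.047  0.999]
```

View pics/s4.png

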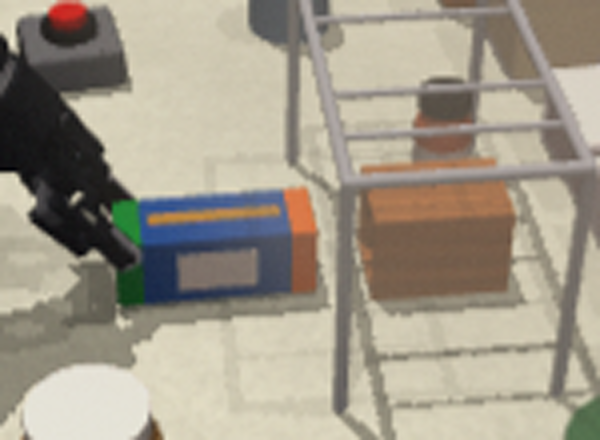

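The side crop shows the box held level by the green end (125,255), orange end at (303,240) pointing at the sleeve mouth (365,225). Advancing to the mouth and then slowly in.

Emit:
{"fn": "send_rows", "kwargs": {
  "steps": [
    {"slide": [-0.41, -0.02, 0.285], "twist": [0.05, 0, -0.01]},
    {"slide": [-0.41, -0.02, 0.285], "twist": [0, 0, 0]},
    {"slide": [-0.41, -0.01, 0.285], "twist": [0, 0, 0]},
    {"slide": [-0.3, 0, 0.21], "twist": [0, 0, 0]},
    {"slide": [0, 0, 0], "twist": [0, 0, 0]}
  ]
}}

```text
time: 23.83
tool_pos: [535.2, -36.9, 23.7]
tool_rot: [0.024, 0.953, -0.007, 0.302]
force: [0.8, -0.4, -2.9]
gripper_width: 54.7
grip_force: 63.8
```

```bash
python3 go.py 560 -37.7 22.5 34.8 -2.9; python3 - <<'E'
from h import *
s=snap('wrist'); 
big=cv2.resize(s['pixels'][90:310,220:420],None,fx=2.7,fy=2.7,interpolation=cv2.INTER_CUBIC); cv2.imwrite('pics/w5.png',big[:,:,::-1])
E
```

```text
t 23.83 pos [535.2 -36.9  23.7] F [ 0.8 -0.4 -2.9] w 54.7 gf 64 q [-0.3   0.29 -1.15 -0.47  0.14 -0.21]
tilt 35.11 yaw_y-90 -2.86
twist units [0.005 0.062 0.005]
slide units (current axes) [-0.981  0.024  0.763]
```

View pics/w5.png

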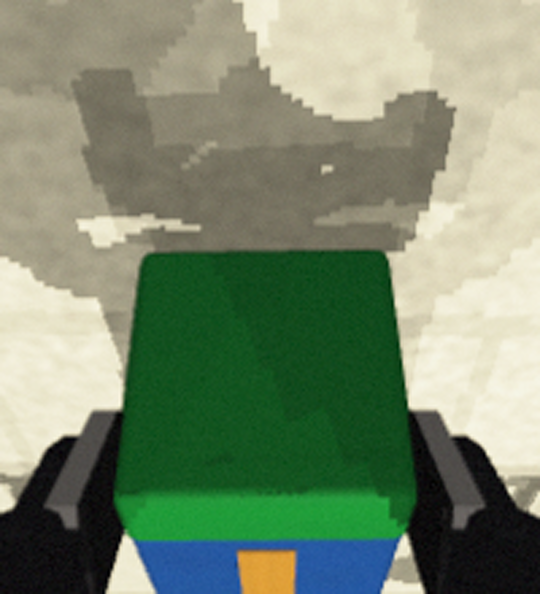

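Emit:
{"fn": "send_rows", "kwargs": {
  "steps": [
    {"slide": [0.04, 0, 0.055], "twist": [0, 0.05, 0]},
    {"slide": [-0.1, 0, 0.07], "twist": [0, 0, 0]},
    {"slide": [-0.2, 0, 0.143], "twist": [0, 0, 0]},
    {"slide": [-0.2, 0, 0.143], "twist": [0, 0, 0]},
    {"slide": [-0.2, 0, 0.143], "twist": [0, 0, 0]},
    {"slide": [0, 0, 0], "twist": [0, 0, 0]}
  ]
}}

```text
time: 24.38
tool_pos: [537.9, -34.2, 15.0]
tool_rot: [0.025, 0.957, -0.005, 0.289]
force: [-44.3, 4.0, 19.4]
gripper_width: 54.8
grip_force: 73.9
```

```bash
python3 go.py 580 -38.8 21.5 34.9 -2.9
```

```text
t 24.38 pos [537.9 -34.2  15. ] F [-44.3   4.   19.4] w 54.8 gf 74 q [-0.29  0.31 -1.12 -0.43  0.13 -0.2 ]
tilt 33.61 yaw_y-90 -2.93
twist units [ 0.038 -0.259 -0.032]
slide units (current axes) [-1.94  -0.12   0.898]
```

Emit:
{"fn": "send_rows", "kwargs": {
  "steps": [
    {"slide": [0.3, 0, -0.21], "twist": [0, 0, 0]},
    {"slide": [0.4, 0, -0.28], "twist": [0, 0, 0]},
    {"slide": [0.4, 0, -0.28], "twist": [0, 0, 0]},
    {"slide": [0, 0, 0], "twist": [0, 0, 0]},
    {"slide": [0, 0, 0], "twist": [0, 0, 0]}
  ]
}}

```text
time: 24.8
tool_pos: [522.6, -36.2, 21.7]
tool_rot: [0.024, 0.954, -0.007, 0.298]
force: [0.1, -1.0, -1.6]
gripper_width: 54.6
grip_force: 69.0
```

```bash
python3 go.py 530 -36.3 22 34.9 -2.9; python3 - <<'E'
from h import *
s=snap('side'); 
a=cv2.resize(s['pixels'][180:250,280:400],None,fx=5,fy=5,interpolation=cv2.INTER_CUBIC)
t=snap('top'); b=cv2.resize(t['pixels'][135:255,270:350],None,fx=2.4*1.0,fy=2.4,interpolation=cv2.INTER_CUBIC)
b=cv2.resize(t['pixels'][170:220,275:350],(600,400)[::1],interpolation=cv2.INTER_CUBIC)[:240] if 0 else cv2.resize(t['pixels'][170:206,270:360],(600,240),interpolation=cv2.INTER_CUBIC)
im=np.vstack([a,b]); print(im.shape); cv2.imwrite('pics/s6.png',im[:,:,::-1])
P=cloud(s); H=hsv(s); h,sa=H[...,0],H[...,1]
w=np.zeros(h.shape,bool); w[180:250,270:400]=1
for k,m in {'blue':(h>100)&(h<130)&(sa>90),'green':(h>50)&(h<80)&(sa>110)}.items():
    q=P[m&w]; print(k,len(q),np.percentile(q,[3,50,97],axis=0).round(1).tolist())
E
```

```text
t 24.80 pos [522.6 -36.2  21.7] F [ 0.1 -1.  -1.6] w 54.6 gf 69 q [-0.31  0.28 -1.17 -0.47  0.15 -0.21]
tilt 34.74 yaw_y-90 -2.91
twist units [ 0.005 -0.032 -0.006]
slide units (current axes) [-0.311  0.013  0.198]
(590, 600, 3)
blue 365 [[507.5, -66.9, 12.0], [531.7, -60.9, 66.1], [608.6, -18.8, 69.8]]
green 96 [[487.1, -65.1, 10.2], [496.4, -60.2, 39.7], [504.4, -12.6, 68.0]]
```

View pics/s6.png

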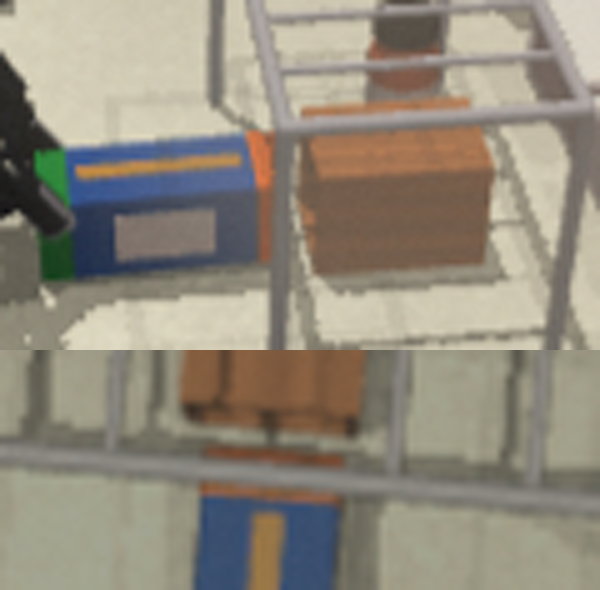

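The crops show the box centred laterally on the mouth (box centre u≈273, mouth centre ≈272) and probably a little nose-up, so the vertical fit is the suspect. Measuring height and pitch from depth.

```bash
python3 - <<'E'
from h import *
ax=np.array([np.cos(np.radians(-2.9)),np.sin(np.radians(-2.9))]); lat=np.array([-ax[1],ax[0]]); O=np.array([654.,-42.7])
for n in ['top','side']:
    s=load(n); P=cloud(s); H=hsv(s); h,sa,v=H[...,0],H[...,1],H[...,2]
    a=(P[...,:2]-O)@ax; l=(P[...,:2]-O)@lat; z=P[...,2]
    col=((h>100)&(h<130)&(sa>90))|((h<25)&(sa>120))
    top=col&(a>-140)&(a<-12)&(abs(l)<22)&(z>58)&(z<80)
    A=np.c_[a[top],l[top],np.ones(top.sum())]; c,*_=np.linalg.lstsq(A,z[top],rcond=None); r=z[top]-A@c
    print(n,'boxtop',top.sum(),'pitch %.2f roll %.2f'%tuple(np.degrees(c[:2])),'z@-140 %.1f z@-20 %.1f'%(c@[-140,0,1],c@[-20,0,1]),'rms %.1f'%r.std())
    st=(a>8)&(a<98)&(abs(l)<30)&(z>68)&(z<86); A=np.c_[a[st],l[st],np.ones(st.sum())]; c,*_=np.linalg.lstsq(A,z[st],rcond=None); print('  sleeve top',st.sum(),np.degrees(c[:2]).round(2),'z@0 %.1f z@50 %.1f'%(c[2],c@[50,0,1]))
    g=(a>-140)&(a<-20)&(abs(l-80)<20)&(abs(z)<15); print('  counter z',np.median(z[g]).round(1))
E
```

```text
top boxtop 561 pitch 1.29 roll -0.63 z@-140 66.0 z@-20 68.7 rms 2.2
  sleeve top 756 [-0.2  -0.33] z@0 75.3 z@50 75.1
  counter z -1.0
side boxtop 237 pitch 1.35 roll 0.11 z@-140 66.5 z@-20 69.3 rms 1.3
  sleeve top 238 [-0.3  0.3] z@0 76.1 z@50 75.9
  counter z nan
  return _methods._mean(a, axis=axis, dtype=dtype,
  ret = ret.dtype.type(ret / rcount)
```

Emit:
{"fn": "send_rows", "kwargs": {
  "steps": [
    {"slide": [-0.037, 0, -0.053], "twist": [0, 0.28, 0]},
    {"slide": [0, 0, 0], "twist": [0, 0, 0]},
    {"slide": [0, 0, 0], "twist": [0, 0, 0]}
  ]
}}

```text
time: 25.15
tool_pos: [524.2, -36.3, 23.6]
tool_rot: [0.024, 0.957, -0.007, 0.288]
force: [0.6, 0.9, -2.8]
gripper_width: 54.6
grip_force: 68.9
```

```bash
cat > pitch.py <<'E'
from h import *
ax=np.array([np.cos(np.radians(-2.9)),np.sin(np.radians(-2.9))]); lat=np.array([-ax[1],ax[0]]); O=np.array([654.,-42.7])
for n in ['top','side']:
    s=snap(n); P=cloud(s); H=hsv(s); h,sa,v=H[...,0],H[...,1],H[...,2]
    a=(P[...,:2]-O)@ax; l=(P[...,:2]-O)@lat; z=P[...,2]
    col=((h>100)&(h<130)&(sa>90))|((h<25)&(sa>120))
    top=col&(a>-140)&(a<-12)&(abs(l)<22)&(z>58)&(z<80)
    A=np.c_[a[top],l[top],np.ones(top.sum())]; c,*_=np.linalg.lstsq(A,z[top],rcond=None)
    print(n,'pitch %.2f roll %.2f'%tuple(np.degrees(c[:2])),'z@-140 %.1f z@-20 %.1f'%(c@[-140,0,1],c@[-20,0,1]))
E
python3 go.py 545 -37.3 23 33.4 -2.9; python3 pitch.py
```

```text
t 25.15 pos [524.2 -36.3  23.6] F [ 0.6  0.9 -2.8] w 54.6 gf 69 q [-0.3   0.27 -1.14 -0.4   0.14 -0.21]
tilt 33.47 yaw_y-90 -2.88
twist units [0.004 0.014 0.003]
slide units (current axes) [-0.853  0.004  0.602]
top pitch -0.32 roll 0.00 z@-140 68.1 z@-20 67.4
side pitch -0.27 roll -0.71 z@-140 68.5 z@-20 67.9
```

Emit:
{"fn": "send_rows", "kwargs": {
  "steps": [
    {"slide": [-0.208, 0, 0.138], "twist": [0, 0, 0]},
    {"slide": [-0.208, 0, 0.138], "twist": [0, 0, 0]},
    {"slide": [-0.208, 0, 0.138], "twist": [0, 0, 0]},
    {"slide": [-0.208, 0, 0.138], "twist": [0, 0, 0]},
    {"slide": [-0.208, 0, 0.138], "twist": [0, 0, 0]},
    {"slide": [0, 0, 0], "twist": [0, 0, 0]}
  ]
}}

```text
time: 25.75
tool_pos: [544.8, -35.0, 20.4]
tool_rot: [0.024, 0.959, -0.005, 0.284]
force: [-3.0, 7.8, -3.9]
gripper_width: 54.4
grip_force: 69.9
```

```bash
python3 go.py 580 -38.9 22.6 33.5 -2.9
```

```text
t 25.75 pos [544.8 -35.   20.4] F [-3.   7.8 -3.9] w 54.4 gf 70 q [-0.28  0.3  -1.08 -0.37  0.13 -0.2 ]
tilt 32.99 yaw_y-90 -2.74
twist units [ 0.055 -0.103  0.002]
slide units (current axes) [-1.541 -0.112  0.869]
```

Emit:
{"fn": "send_rows", "kwargs": {
  "steps": [
    {"slide": [0, 0.08, 0], "twist": [0, 0, 0]},
    {"slide": [0, 0, 0], "twist": [0, 0, 0]}
  ]
}}

```text
time: 25.92
tool_pos: [547.4, -34.6, 22.1]
tool_rot: [0.024, 0.958, -0.006, 0.286]
force: [-2.5, 3.5, -2.6]
gripper_width: 54.8
grip_force: 70.0
```

```bash
python3 go.py 580 -38.9 22.6 33.5 -2.9; python3 pitch.py;  python3 - <<'E'
from h import *
t=load('top'); b=cv2.resize(t['pixels'][140:230,265:355],(600,600),interpolation=cv2.INTER_CUBIC); cv2.imwrite('pics/t7.png',b[:,:,::-1])
E
```

```text
t 25.92 pos [547.4 -34.6  22.1] F [-2.5  3.5 -2.6] w 54.8 gf 70 q [-0.28  0.3  -1.08 -0.37  0.13 -0.19]
tilt 33.25 yaw_y-90 -2.80
twist units [ 0.029 -0.049  0.004]
slide units (current axes) [-1.384 -0.133  0.878]
top pitch 0.81 roll -0.73 z@-140 66.5 z@-20 68.2
side pitch 0.66 roll -0.06 z@-140 67.6 z@-20 68.9
```

View pics/t7.png

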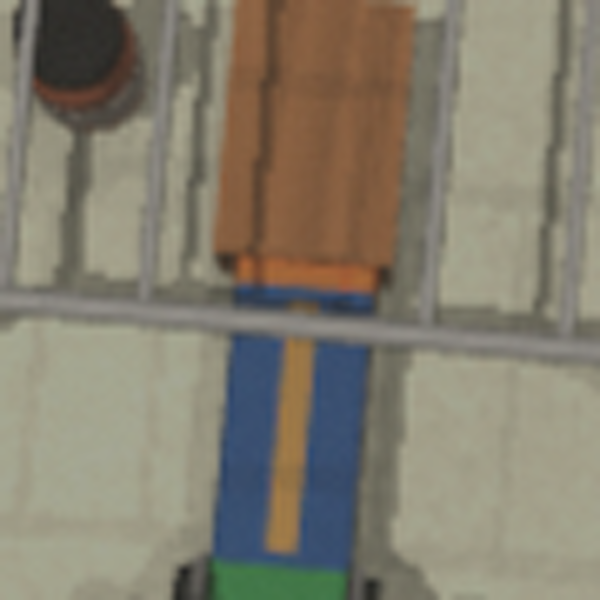

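The top crop shows the orange nose just inside the mouth (v≈270), parallel to the sleeve but about 4 px (≈1.6 mm) to the right of its centre line (308 vs 304). I will shift left, level the box, and push on.

Emit:
{"fn": "send_rows", "kwargs": {
  "steps": [
    {"slide": [0, 0.09, 0], "twist": [0, 0.12, 0]},
    {"slide": [0, 0, 0], "twist": [0, 0, 0]},
    {"slide": [-0.208, 0, 0.138], "twist": [0, 0, 0]},
    {"slide": [-0.208, 0, 0.138], "twist": [0, 0, 0]},
    {"slide": [-0.208, 0, 0.138], "twist": [0, 0, 0]},
    {"slide": [0, 0, 0], "twist": [0, 0, 0]}
  ]
}}

```text
time: 26.52
tool_pos: [564.6, -35.2, 23.1]
tool_rot: [0.024, 0.959, -0.007, 0.283]
force: [0.3, -0.5, -2.4]
gripper_width: 54.8
grip_force: 69.9
```

```bash
python3 go.py 620 -38.9 22.6 33 -2.9; python3 pitch.py
```

```text
t 26.52 pos [564.6 -35.2  23.1] F [ 0.3 -0.5 -2.4] w 54.8 gf 70 q [-0.26  0.31 -1.03 -0.33  0.12 -0.18]
tilt 32.83 yaw_y-90 -2.90
twist units [ 0.001 -0.034 -0.002]
slide units (current axes) [-2.32  -0.045  1.524]
top pitch 0.57 roll -0.98 z@-140 67.4 z@-20 68.6
side pitch 0.41 roll 0.46 z@-140 68.3 z@-20 69.1
```

Emit:
{"fn": "send_rows", "kwargs": {
  "steps": [
    {"slide": [0.027, 0, 0.042], "twist": [0, 0.08, 0]},
    {"slide": [-0.21, 0, 0.135], "twist": [0, 0, 0]},
    {"slide": [-0.21, 0, 0.135], "twist": [0, 0, 0]},
    {"slide": [-0.21, 0, 0.135], "twist": [0, 0, 0]},
    {"slide": [-0.21, 0, 0.135], "twist": [0, 0, 0]},
    {"slide": [-0.21, 0, 0.135], "twist": [0, 0, 0]},
    {"slide": [-0.21, 0, 0.135], "twist": [0, 0, 0]},
    {"slide": [0, 0, 0], "twist": [0, 0, 0]}
  ]
}}

```text
time: 27.28
tool_pos: [594.2, -36.4, 21.7]
tool_rot: [0.024, 0.96, -0.007, 0.279]
force: [-0.4, -0.4, -2.5]
gripper_width: 54.6
grip_force: 69.9
```

```bash
python3 go.py 636 -38.9 21.6 32.5 -2.9; python3 pitch.py
```

```text
t 27.28 pos [594.2 -36.4  21.7] F [-0.4 -0.4 -2.5] w 54.6 gf 70 q [-0.25  0.35 -0.95 -0.28  0.11 -0.17]
tilt 32.40 yaw_y-90 -2.88
twist units [ 0.007 -0.02   0.   ]
slide units (current axes) [-1.766 -0.022  1.126]
top pitch 1.03 roll -0.03 z@-140 65.0 z@-20 67.1
side pitch 0.58 roll -0.35 z@-140 66.2 z@-20 67.4
```

Emit:
{"fn": "send_rows", "kwargs": {
  "steps": [
    {"slide": [-0.02, 0, -0.03], "twist": [0, 0.1, 0]},
    {"slide": [-0.21, 0, 0.134], "twist": [0, 0, 0]},
    {"slide": [-0.21, 0, 0.134], "twist": [0, 0, 0]},
    {"slide": [-0.21, 0, 0.134], "twist": [0, 0, 0]},
    {"slide": [-0.21, 0, 0.134], "twist": [0, 0, 0]},
    {"slide": [-0.21, 0, 0.134], "twist": [0, 0, 0]},
    {"slide": [-0.21, 0, 0.134], "twist": [0, 0, 0]},
    {"slide": [0, 0, 0], "twist": [0, 0, 0]}
  ]
}}

```text
time: 28.05
tool_pos: [624.0, -37.8, 22.0]
tool_rot: [0.024, 0.961, -0.007, 0.275]
force: [-1.0, -0.2, -2.2]
gripper_width: 54.5
grip_force: 70.0
```

```bash
python3 go.py 636 -38.9 21.6 32 -2.9
```

```text
t 28.05 pos [624.  -37.8  22. ] F [-1.  -0.2 -2.2] w 54.5 gf 70 q [-0.23  0.38 -0.86 -0.23  0.1  -0.15]
tilt 31.89 yaw_y-90 -2.88
twist units [ 0.006 -0.022  0.   ]
slide units (current axes) [-0.502 -0.022  0.334]
```

Emit:
{"fn": "send_rows", "kwargs": {
  "steps": [
    {"slide": [-0.105, 0, 0.067], "twist": [0, 0, 0]},
    {"slide": [-0.105, 0, 0.067], "twist": [0, 0, 0]},
    {"slide": [-0.105, 0, 0.067], "twist": [0, 0, 0]},
    {"slide": [0, 0, 0], "twist": [0, 0, 0]}
  ]
}}

```text
time: 28.38
tool_pos: [630.6, -38.1, 21.7]
tool_rot: [0.024, 0.961, -0.007, 0.274]
force: [0.7, 0.9, -2.3]
gripper_width: 54.6
grip_force: 70.0
```

Emit:
{"fn": "send_rows", "kwargs": {
  "steps": [
    {"slide": [-0.085, 0, 0.053], "twist": [0, 0, 0]},
    {"slide": [-0.04, 0, 0.027], "twist": [0, 0, 0]},
    {"slide": [0, 0, 0], "twist": [0, 0, 0]}
  ]
}}

```text
time: 28.63
tool_pos: [633.2, -38.2, 21.5]
tool_rot: [0.024, 0.961, -0.007, 0.274]
force: [0.4, 0.6, -2.9]
gripper_width: 54.7
grip_force: 70.0
```

```bash
python3 go.py 636 -38.9 21.6 32 -2.9; python3 - <<'E'
from h import *
ax=np.array([np.cos(np.radians(-2.9)),np.sin(np.radians(-2.9))]); lat=np.array([-ax[1],ax[0]]); O=np.array([654.,-42.7])
for n in ['top','side']:
    s=snap(n); P=cloud(s); H=hsv(s); h,sa=H[...,0],H[...,1]; a=(P[...,:2]-O)@ax; l=(P[...,:2]-O)@lat; z=P[...,2]
    g=(abs(a+30)<45)&(abs(l)<32)&(z>58)&(z<72)
    for k,m in {'green':(h>50)&(h<80)&(sa>110),'blue':(h>100)&(h<130)&(sa>90)}.items():
        q=a[m&g]; print(n,k,len(q),np.percentile(q,[2,50,98]).round(1) if len(q) else '')
    st=(a>-15)&(a<120)&(abs(l)<30)&(z>71)&(z<82)&(h<20)&(sa>80); print(' sleeve top a',np.percentile(a[st],[1,99]).round(1))
E
```

```text
t 28.63 pos [633.2 -38.2  21.5] F [ 0.4  0.6 -2.9] w 54.7 gf 70 q [-0.23  0.4  -0.84 -0.21  0.09 -0.15]
tilt 31.83 yaw_y-90 -2.88
twist units [ 0.008 -0.034 -0.001]
slide units (current axes) [-0.122 -0.029  0.072]
top green 105 [-51.3 -42.4 -35.5]
top blue 88 [-31.7  -8.4  -0.3]
 sleeve top a [  2.8 105.9]
side green 0 
side blue 12 [-35.5 -33.7  -4. ]
 sleeve top a [ -0.3 103.4]
```

Emit:
{"fn": "send_rows", "kwargs": {
  "steps": [
    {"slide": [-0.07, 0, 0.045], "twist": [0, 0, 0]},
    {"slide": [-0.07, 0, 0.045], "twist": [0, 0, 0]},
    {"slide": [0, 0, 0], "twist": [0, 0, 0]}
  ]
}}

```text
time: 28.98
tool_pos: [636.8, -38.4, 21.6]
tool_rot: [0.024, 0.961, -0.007, 0.274]
force: [0.2, -0.7, -2.5]
gripper_width: 54.6
grip_force: 70.0
```

```bash
python3 go.py 636 -38.9 21.6 32 -2.9
```

```text
t 28.98 pos [636.8 -38.4  21.6] F [ 0.2 -0.7 -2.5] w 54.6 gf 70 q [-0.23  0.4  -0.83 -0.21  0.09 -0.15]
tilt 31.85 yaw_y-90 -2.89
twist units [ 0.008 -0.03  -0.001]
slide units (current axes) [ 0.033 -0.027 -0.02 ]
```

Emit:
{"fn": "send_rows", "kwargs": {
  "steps": [
    {"slide": [-0.07, 0, 0.043], "twist": [0, 0, 0]},
    {"slide": [-0.07, 0, 0.043], "twist": [0, 0, 0]},
    {"slide": [0, 0, 0], "twist": [0, 0, 0]}
  ]
}}

```text
time: 29.23
tool_pos: [637.6, -38.3, 20.1]
tool_rot: [0.025, 0.962, -0.007, 0.272]
force: [-8.7, -0.5, 1.8]
gripper_width: 54.6
grip_force: 71.1
```

```bash
python3 go.py 640 -38.6 21.6 32 -2.9; python3 - <<'E'
from h import *
s=snap('wrist'); save(s,'pics/w8.png')
t=snap('top')
b=cv2.resize(t['pixels'][165:215,270:350],(640,400),interpolation=cv2.INTER_CUBIC)
im=np.vstack([cv2.resize(s['pixels'][140:360,200:440],(218,200)),cv2.resize(b,(218,136))])
im=np.hstack([cv2.resize(s['pixels'][160:360,220:420],(400,400)),b[:,120:520]]); cv2.imwrite('pics/w8.png',im[:,:,::-1])
E
```

```text
t 29.23 pos [637.6 -38.3  20.1] F [-8.7 -0.5  1.8] w 54.6 gf 71 q [-0.23  0.4  -0.83 -0.2   0.09 -0.15]
tilt 31.61 yaw_y-90 -2.91
twist units [ 0.006 -0.079 -0.007]
slide units (current axes) [-0.141 -0.008  0.002]
```

View pics/w8.png

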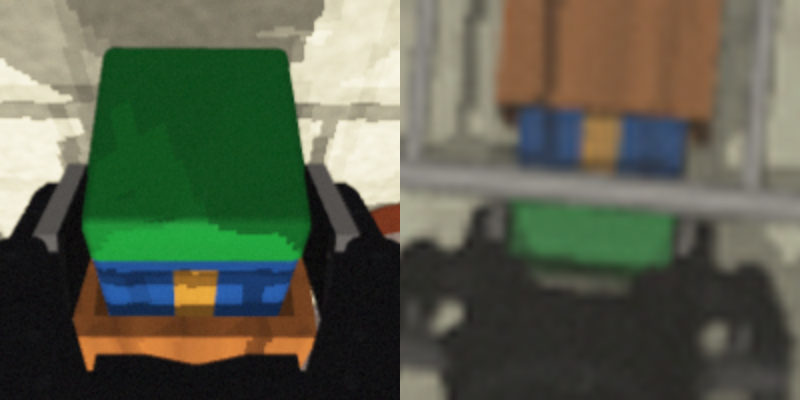

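Left: the green end is gripped with the box in the sleeve. Right: the box goes straight into the mouth at v≈110. The -8.7 N reading is where the back wall should be, so I press slightly more and then release.

Emit:
{"fn": "send_rows", "kwargs": {
  "steps": [
    {"slide": [-0.08, 0, 0.05], "twist": [0, 0, 0]},
    {"slide": [-0.08, 0, 0.05], "twist": [0, 0, 0]},
    {"slide": [0, 0, 0], "twist": [0, 0, 0]}
  ]
}}

```text
time: 29.58
tool_pos: [637.6, -38.7, 19.5]
tool_rot: [0.026, 0.962, -0.007, 0.27]
force: [-39.4, -0.7, 32.4]
gripper_width: 54.5
grip_force: 76.5
```

Emit:
{"fn": "send_rows", "kwargs": {
  "steps": [
    {"slide": [0, 0, 0], "twist": [0, 0, 0]},
    {"slide": [0, 0, 0], "twist": [0, 0, 0]},
    {"slide": [0, 0, 0], "twist": [0, 0, 0]},
    {"slide": [0, 0, 0], "twist": [0, 0, 0]},
    {"slide": [0, 0, 0], "twist": [0, 0, 0]},
    {"slide": [0, 0, 0], "twist": [0, 0, 0]},
    {"slide": [0, 0, 0], "twist": [0, 0, 0]}
  ],
  "claw": 1
}}

```text
time: 30.17
tool_pos: [643.5, -38.7, 21.4]
tool_rot: [0.024, 0.961, -0.007, 0.274]
force: [-0.4, -0.5, -0.1]
gripper_width: 85.4
grip_force: 0.0
```

Emit:
{"fn": "send_rows", "kwargs": {
  "steps": [
    {"slide": [0, 0, -0.3], "twist": [0, 0, 0]},
    {"slide": [0, 0, -0.8], "twist": [0, 0, 0]},
    {"slide": [0, 0, -0.8], "twist": [0, 0, 0]},
    {"slide": [0, 0, -0.8], "twist": [0, 0, 0]},
    {"slide": [0, 0, -0.8], "twist": [0, 0, 0]},
    {"slide": [0, 0, -0.8], "twist": [0, 0, 0]},
    {"slide": [0, 0, -0.8], "twist": [0, 0, 0]},
    {"slide": [0, 0, -0.8], "twist": [0, 0, 0]},
    {"slide": [0, 0, -0.8], "twist": [0, 0, 0]},
    {"slide": [0, 0, -0.8], "twist": [0, 0, 0]},
    {"slide": [0, 0, -0.4], "twist": [0, 0, 0]},
    {"slide": [0, 0, 0], "twist": [0, 0, 0]}
  ]
}}

```text
time: 31.17
tool_pos: [560.4, -34.7, 157.6]
tool_rot: [0.024, 0.961, -0.007, 0.275]
force: [0.2, 0.6, -0.2]
gripper_width: 85.7
grip_force: 0.0
```

```bash
python3 go.py 446 295 150 0 -2.9; python3 - <<'E'
from h import *
ax=np.array([np.cos(np.radians(-2.9)),np.sin(np.radians(-2.9))]); lat=np.array([-ax[1],ax[0]]); O=np.array([654.,-42.7])
for n in ['top','wrist','side']:
    s=snap(n); P=cloud(s); H=hsv(s); h,sa=H[...,0],H[...,1]; a=(P[...,:2]-O)@ax; l=(P[...,:2]-O)@lat; z=P[...,2]
    g=(abs(a+30)<45)&(abs(l)<32)&(z>60)&(z<72); m=(h>50)&(h<80)&(sa>110)&g
    q=a[m]; print(n,'green',len(q),np.percentile(q,[1,3,50,98]).round(1) if len(q) else '', 'z',np.median(z[m]).round(1) if len(q) else '')
    st=(a>-15)&(a<120)&(abs(l)<30)&(z>72)&(z<82)&(h<20)&(sa>80); print('  sleeve top a',st.sum(),np.percentile(a[st],[1,3,99]).round(1) if st.sum() else '')
E
```

```text
t 31.17 pos [560.4 -34.7 157.6] F [ 0.2  0.6 -0.2] w 85.7 gf 0 q [-0.26  0.01 -0.84  0.18  0.11 -0.18]
tilt 31.97 yaw_y-90 -2.89
twist units [2.000e-03 6.395e+00 1.000e-03]
slide units (current axes) [ 5.753 16.177 -3.143]
top green 99 [-46.2 -45.9 -38.3 -32.3] z 65.5
  sleeve top a 793 [  2.7   4.6 106.2]
wrist green 1020 [-51.2 -50.9 -45.  -30.6] z 67.6
  sleeve top a 2401 [ -0.4   0.  103.5]
side green 0  z 
  sleeve top a 279 [ -0.9   1.5 102.9]
```

Emit:
{"fn": "send_rows", "kwargs": {
  "steps": [
    {"slide": [0.8, 0, -0.5], "twist": [0, 0, 0]},
    {"slide": [0.8, 0, -0.5], "twist": [0, 0, 0]},
    {"slide": [0.8, 0, -0.5], "twist": [0, 0, 0]},
    {"slide": [0, 0, 0], "twist": [0, 1, 0]},
    {"slide": [0, 0, 0], "twist": [0, 1, 0]},
    {"slide": [0, 0, 0], "twist": [0, 1, 0]},
    {"slide": [0, 0, 0], "twist": [0, 1, 0]},
    {"slide": [0, 0, 0], "twist": [0, 1, 0]},
    {"slide": [0, 0, 0], "twist": [0, 1, 0]},
    {"slide": [0, 0, 0], "twist": [0, 0.4, 0]},
    {"slide": [0.19, 0.9, 0], "twist": [0, 0, 0]},
    {"slide": [0.19, 0.9, 0], "twist": [0, 0, 0]},
    {"slide": [0.19, 0.9, 0], "twist": [0, 0, 0]},
    {"slide": [0.19, 0.9, 0], "twist": [0, 0, 0]},
    {"slide": [0.19, 0.9, 0], "twist": [0, 0, 0]},
    {"slide": [0.19, 0.9, 0], "twist": [0, 0, 0]},
    {"slide": [0.19, 0.9, 0], "twist": [0, 0, 0]},
    {"slide": [0.19, 0.9, 0], "twist": [0, 0, 0]},
    {"slide": [0.19, 0.9, 0], "twist": [0, 0, 0]},
    {"slide": [0.19, 0.9, 0], "twist": [0, 0, 0]}
  ],
  "claw": -1
}}

```text
time: 32.98
tool_pos: [474.4, 150.9, 154.7]
tool_rot: [0.025, 1.0, 0.0, -0.002]
force: [0.4, -0.5, 0.4]
gripper_width: -0.2
grip_force: 0.0
```

```bash
python3 go.py 446 295 120 0 -2.9; python3 - <<'E'
from h import *
for n in ['side','wrist','top']:
    s=snap(n); H=hsv(s); P=cloud(s); px=s['pixels'].astype(int)
    m=(px[...,0]>110)&(px[...,1]<70)&(px[...,2]<70)&(abs(P[...,0]-446)<40)&(abs(P[...,1]-295)<40)&(P[...,2]>42)
    if m.sum()<15: print(n,m.sum()); continue
    v,u=np.nonzero(m); q=P[m]; print(n,m.sum(),u.min(),u.max(),v.min(),v.max(),np.percentile(q,[3,50,97],axis=0).round(1).tolist())
E
```

```text
t 32.98 pos [474.4 150.9 154.7] F [ 0.4 -0.5  0.4] w -0.2 gf 0 q [ 0.16  0.28 -0.3   1.    0.    0.21]
tilt 0.28 yaw_y-90 -2.88
twist units [ 0.004 -0.056  0.003]
slide units (current axes) [1.773 7.124 1.747]
side 35 262 271 161 165 [[430.0, 278.6, 59.8], [441.9, 288.2, 63.6], [456.1, 302.3, 65.7]]
wrist 1051 449 485 139 176 [[430.0, 280.4, 63.7], [444.6, 295.1, 65.7], [460.1, 310.4, 67.1]]
top 0
```

Emit:
{"fn": "send_rows", "kwargs": {
  "steps": [
    {"slide": [0.2, 0.79, 0.1], "twist": [0, 0, 0]},
    {"slide": [0.2, 0.79, 0.1], "twist": [0, 0, 0]},
    {"slide": [0.2, 0.79, 0.1], "twist": [0, 0, 0]},
    {"slide": [0.2, 0.79, 0.1], "twist": [0, 0, 0]},
    {"slide": [0.2, 0.79, 0.2], "twist": [0, 0, 0]},
    {"slide": [0.2, 0.79, 0.2], "twist": [0, 0, 0]},
    {"slide": [0.2, 0.79, 0.2], "twist": [0, 0, 0]},
    {"slide": [0.2, 0.79, 0.3], "twist": [0, 0, 0]},
    {"slide": [0.2, 0.79, 0.3], "twist": [0, 0, 0]},
    {"slide": [0, 0, 0.8], "twist": [0, 0, 0]},
    {"slide": [0, 0, 0.8], "twist": [0, 0, 0]},
    {"slide": [0, 0, 0], "twist": [0, 0, 0]}
  ]
}}

```text
time: 34.13
tool_pos: [444.2, 292.4, 89.0]
tool_rot: [0.025, 1.0, -0.001, -0.004]
force: [-0.3, -1.1, -0.7]
gripper_width: -0.0
grip_force: 0.0
```

```bash
python3 go.py 445.5 295 68 0 -2.9
```

```text
t 34.13 pos [444.2 292.4  89. ] F [-0.3 -1.1 -0.7] w -0.0 gf 0 q [ 0.44  0.4  -0.31  0.87  0.    0.49]
tilt 0.45 yaw_y-90 -2.90
twist units [-0.023 -0.086  0.001]
slide units (current axes) [-0.068  0.133  1.049]
```

Emit:
{"fn": "send_rows", "kwargs": {
  "steps": [
    {"slide": [-0.05, 0.1, 0.3], "twist": [0, 0, 0]},
    {"slide": [0, 0, 0.35], "twist": [0, 0, 0]},
    {"slide": [0, 0, 0.3], "twist": [0, 0, 0]},
    {"slide": [0, 0, 0.2], "twist": [0, 0, 0]},
    {"slide": [0, 0, 0.15], "twist": [0, 0, 0]},
    {"slide": [0, 0, 0.1], "twist": [0, 0, 0]},
    {"slide": [0, 0, 0], "twist": [0, 0, 0]}
  ]
}}

```text
time: 34.72
tool_pos: [446.6, 295.7, 64.1]
tool_rot: [0.025, 1.0, 0.0, -0.002]
force: [-0.4, -0.4, 0.2]
gripper_width: 0.1
grip_force: 0.0
```

Emit:
{"fn": "send_rows", "kwargs": {
  "steps": [
    {"slide": [0, 0, 0.12], "twist": [0, 0, 0]},
    {"slide": [0, 0, 0.12], "twist": [0, 0, 0]},
    {"slide": [0, 0, 0.1], "twist": [0, 0, 0]},
    {"slide": [0, 0, 0], "twist": [0, 0, 0]}
  ]
}}

```text
time: 35.05
tool_pos: [446.5, 295.7, 57.2]
tool_rot: [0.025, 1.0, 0.0, -0.002]
force: [0.2, 0.1, -0.5]
gripper_width: 0.2
grip_force: 0.0
```

Emit:
{"fn": "send_rows", "kwargs": {
  "steps": [
    {"slide": [0, 0, 0.12], "twist": [0, 0, 0]},
    {"slide": [0, 0, 0.12], "twist": [0, 0, 0]},
    {"slide": [0, 0, 0], "twist": [0, 0, 0]}
  ]
}}

```text
time: 35.3
tool_pos: [446.5, 295.7, 52.2]
tool_rot: [0.025, 1.0, 0.0, -0.002]
force: [-0.4, -0.6, 0.2]
gripper_width: -0.3
grip_force: 0.0
```

```bash
python3 - <<'E'
from h import *
s=snap('side'); a=cv2.resize(s['pixels'][120:200,215:315],(750,600),interpolation=cv2.INTER_CUBIC)
cv2.imwrite('pics/s9.png',a[:,:,::-1])
E
```

View pics/s9.png

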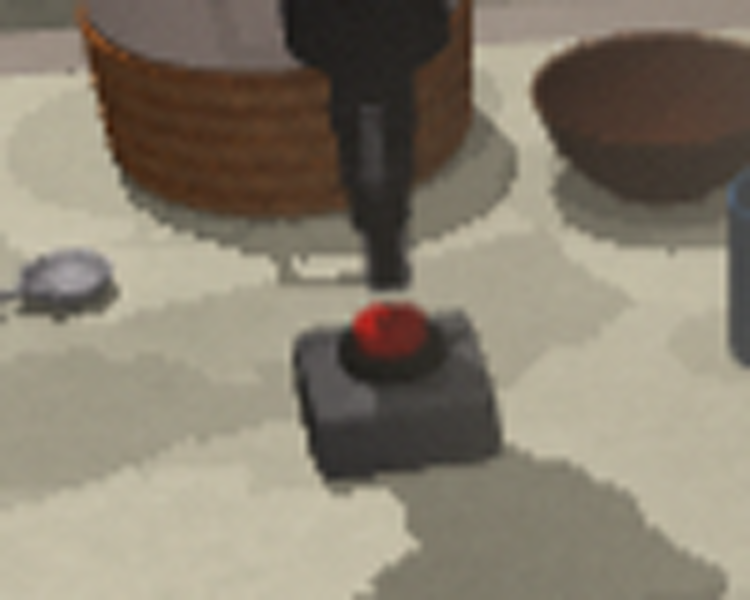

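The crop shows the shut finger tip at (388,285) standing just above or behind the button top at (390,305), with no contact yet. I will check by projecting the reported TCP.

```bash
python3 - <<'E'
from h import *
s=load('side'); P=cloud(s)
for p in [(446.5,295.7,52.2),(446,295,64),(446,295,40),(446,295,75)]:
    u=cv2.projectPoints(np.array([p],float),s['rvec'].astype(float),s['tvec'].astype(float),s['camera_matrix'],s['dist'])[0].ravel(); print(p,u.round(1),'crop',((u-[215,120])*7.5).round(0))
for v in (150,154,156,158,160,162,164,166,168): print(v,P[v,267].round(1),s['pixels'][v,267])
w=snap('wrist'); Q=cloud(w); px=w['pixels'].astype(int)
m=(px[...,0]>110)&(px[...,1]<70)&(px[...,2]<70); v,u=np.nonzero(m); print('wrist red',m.sum(),u.min() if len(u) else 0,u.max() if len(u) else 0,np.percentile(Q[m],[3,50,97],axis=0).round(1).tolist() if len(u) else '')
save(w,'pics/w10.png'); print(manip.get_obs()['tool_pos'],manip.get_obs()['qpos'])
E
```

```text
(446.5, 295.7, 52.2) [267.6 164.5] crop [394. 333.]
(446, 295, 64) [267.2 161.8] crop [392. 313.]
(446, 295, 40) [267.7 167.4] crop [395. 355.]
(446, 295, 75) [267.  159.2] crop [390. 294.]
150 [448.8 263.8 129.2] [44 42 37]
154 [447.7 282.8 103.1] [43 41 37]
156 [447.1 282.8  94.9] [44 42 38]
158 [446.5 291.1  82.1] [88 84 78]
160 [445.9 308.   64.2] [127  94  82]
162 [445.1 287.8  67.3] [89 39 32]
164 [444.5 283.1  61.6] [102  39  33]
166 [443.8 279.8  55.1] [94 38 32]
168 [443.1 268.1  53.5] [47 39 33]
wrist red 1509 292 628 [[428.2, 280.5, 63.6], [438.7, 296.8, 65.7], [450.2, 311.2, 67.0]]
[446.61054653 295.77503182  52.58866409] [ 0.44703925  0.44350405 -0.34985514  0.78013586  0.0020951   0.49740209]
```

Emit:
{"fn": "send_rows", "kwargs": {
  "steps": [
    {"slide": [0, 0, 0.15], "twist": [0, 0, 0]},
    {"slide": [0, 0, 0.15], "twist": [0, 0, 0]},
    {"slide": [0, 0, 0.1], "twist": [0, 0, 0]},
    {"slide": [0, 0, 0], "twist": [0, 0, 0]}
  ]
}}

```text
time: 35.73
tool_pos: [446.3, 295.7, 44.2]
tool_rot: [0.025, 1.0, 0.0, -0.002]
force: [-0.6, -0.2, 0.0]
gripper_width: -0.2
grip_force: 0.0
```

```bash
python3 - <<'E'
from h import *
o=manip.get_obs(); print(o['tool_pos'],o['force'],o['gripper_width'],o['qpos'])
s=snap('side'); P=cloud(s); px=s['pixels'].astype(int)
for v in range(148,172,2): print(v,P[v,267].round(0),px[v,267])
E
```

```text
[446.34422903 295.66313685  44.15511979] [-0.59074853 -0.19069762  0.03053818] -0.18419495734573 [ 0.44707103  0.45363336 -0.35965986  0.76071072  0.00208768  0.49744562]
148 [449. 242. 148.] [43 41 35]
150 [449. 268. 127.] [44 41 39]
152 [448. 265. 120.] [43 40 36]
154 [448. 281. 104.] [46 43 39]
156 [447. 277.  98.] [44 41 37]
158 [446. 279.  89.] [42 40 37]
160 [446. 287.  76.] [76 59 56]
162 [445. 294.  64.] [86 39 32]
164 [444. 279.  64.] [101  38  33]
166 [444. 278.  56.] [96 38 32]
168 [443. 268.  54.] [47 39 34]
170 [442. 270.  44.] [38 35 30]
```

Emit:
{"fn": "send_rows", "kwargs": {
  "steps": [
    {"slide": [0, 0, 0.15], "twist": [0, 0, 0]},
    {"slide": [0, 0, 0.15], "twist": [0, 0, 0]},
    {"slide": [0, 0, 0], "twist": [0, 0, 0]}
  ]
}}

```text
time: 36.03
tool_pos: [446.3, 295.7, 38.1]
tool_rot: [0.025, 1.0, 0.0, -0.002]
force: [-1.5, 0.2, -0.2]
gripper_width: -0.1
grip_force: 0.0
```

Emit:
{"fn": "send_rows", "kwargs": {
  "steps": [
    {"slide": [0, 0, 0.12], "twist": [0, 0, 0]},
    {"slide": [0, 0, 0], "twist": [0, 0, 0]}
  ]
}}

```text
time: 36.2
tool_pos: [446.5, 295.8, 35.9]
tool_rot: [0.025, 1.0, 0.0, -0.002]
force: [-0.7, -0.0, 0.1]
gripper_width: 0.3
grip_force: 0.0
```

Emit:
{"fn": "send_rows", "kwargs": {
  "steps": [
    {"slide": [0, 0, 0.12], "twist": [0, 0, 0]},
    {"slide": [0, 0, 0.1], "twist": [0, 0, 0]},
    {"slide": [0, 0, 0], "twist": [0, 0, 0]}
  ]
}}

```text
time: 36.45
tool_pos: [446.8, 295.9, 31.8]
tool_rot: [0.025, 1.0, 0.0, -0.001]
force: [-0.1, -0.3, 3.2]
gripper_width: -0.1
grip_force: 1.2
```

```bash
python3 - <<'E'
from h import *
o=manip.get_obs(); print(o['tool_pos'],o['force'],o['gripper_width'])
R,t=None,None
w=snap('wrist'); R,t=cam(w); print('wristcam',-R.T@t,R[2])
s=snap('side'); P=cloud(s); px=s['pixels'].astype(int)
for v in range(152,174,2): print(v,[ (P[v,u].round(0).astype(int).tolist(),px[v,u,0]) for u in (262,267,272)])
E
```

```text
[446.8214617  295.94382566  31.75806431] [-0.05363009 -0.26918796  3.15513967] -0.08145368606190455
wristcam [371.26468275 299.19397609 206.07601406] [ 0.29489024 -0.01488758 -0.95541515]
152 [([431, 244, 133], np.int64(75)), ([448, 247, 131], np.int64(45)), ([471, 488, -1], np.int64(177))]
154 [([430, 273, 110], np.int64(109)), ([448, 261, 115], np.int64(47)), ([470, 468, 1], np.int64(176))]
156 [([428, 455, 2], np.int64(150)), ([447, 282, 95], np.int64(44)), ([469, 455, -1], np.int64(170))]
158 [([427, 439, 2], np.int64(157)), ([446, 280, 88], np.int64(44)), ([468, 440, -2], np.int64(172))]
160 [([427, 422, 2], np.int64(173)), ([446, 283, 78], np.int64(43)), ([467, 421, -1], np.int64(169))]
162 [([426, 411, -1], np.int64(172)), ([445, 281, 71], np.int64(48)), ([464, 328, 43], np.int64(103))]
164 [([426, 290, 59], np.int64(106)), ([444, 282, 62], np.int64(95)), ([463, 296, 53], np.int64(52))]
166 [([426, 289, 51], np.int64(49)), ([444, 284, 52], np.int64(98)), ([462, 282, 52], np.int64(48))]
168 [([425, 275, 51], np.int64(32)), ([443, 273, 51], np.int64(47)), ([461, 281, 44], np.int64(44))]
170 [([424, 282, 39], np.int64(49)), ([442, 271, 43], np.int64(39)), ([461, 274, 40], np.int64(59))]
172 [([424, 268, 39], np.int64(91)), ([442, 266, 38], np.int64(60)), ([460, 255, 43], np.int64(68))]
```

Emit:
{"fn": "send_rows", "kwargs": {
  "steps": [
    {"slide": [0, 0, 0.12], "twist": [0, 0, 0]},
    {"slide": [0, 0, 0.12], "twist": [0, 0, 0]},
    {"slide": [0, 0, 0.08], "twist": [0, 0, 0]},
    {"slide": [0, 0, 0], "twist": [0, 0, 0]}
  ]
}}

```text
time: 36.88
tool_pos: [446.9, 296.0, 26.3]
tool_rot: [0.025, 1.0, 0.001, -0.001]
force: [-2.5, -0.9, 13.8]
gripper_width: 0.0
grip_force: 6.7
```

Past the spring's 5 N and on the stop. I push slightly more to be certain, then lift clear.

Emit:
{"fn": "send_rows", "kwargs": {
  "steps": [
    {"slide": [0, 0, 0.05], "twist": [0, 0, 0]},
    {"slide": [0, 0, 0.03], "twist": [0, 0, 0]},
    {"slide": [0, 0, 0], "twist": [0, 0, 0]}
  ]
}}

```text
time: 37.13
tool_pos: [447.1, 296.0, 26.0]
tool_rot: [0.025, 1.0, 0.001, -0.001]
force: [-7.5, -3.9, 32.3]
gripper_width: 0.1
grip_force: 15.6
```

Emit:
{"fn": "send_rows", "kwargs": {
  "steps": [
    {"slide": [0, 0, -0.3], "twist": [0, 0, 0]},
    {"slide": [0, 0, -0.8], "twist": [0, 0, 0]},
    {"slide": [0, 0, -0.9], "twist": [0, 0, 0]},
    {"slide": [0, 0, -0.9], "twist": [0, 0, 0]},
    {"slide": [0, 0, -0.9], "twist": [0, 0, 0]},
    {"slide": [0, 0, -0.9], "twist": [0, 0, 0]},
    {"slide": [0, 0, -0.9], "twist": [0, 0, 0]},
    {"slide": [0, 0, -0.9], "twist": [0, 0, 0]},
    {"slide": [0, 0, 0], "twist": [0, 0, 0]},
    {"slide": [0, 0, 0], "twist": [0, 0, 0]}
  ]
}}

```text
time: 37.97
tool_pos: [447.4, 295.9, 154.2]
tool_rot: [0.025, 1.0, 0.001, -0.001]
force: [-0.0, 0.1, -0.6]
gripper_width: 0.1
grip_force: 0.0
```

```bash
python3 - <<'E'
from h import *
o=manip.get_obs(); print(o['time'],o['tool_pos'],o['force'])
ax=np.array([np.cos(np.radians(-2.9)),np.sin(np.radians(-2.9))]); lat=np.array([-ax[1],ax[0]]); O=np.array([654.,-42.7])
for n in ['top','side']:
    s=snap(n); P=cloud(s); H=hsv(s); h,sa=H[...,0],H[...,1]; a=(P[...,:2]-O)@ax; l=(P[...,:2]-O)@lat; z=P[...,2]
    m=(h>50)&(h<80)&(sa>110)&(abs(a+30)<60)&(abs(l)<36)&(z>5)&(z<75); q=a[m]; t=m&(z>60)
    print(n,'green',m.sum(),np.percentile(q,[1,3,50,99]).round(1),'top z',np.median(z[t]).round(1),'top a',np.percentile(a[t],[1,50,99]).round(1))
    b=(h>100)&(h<130)&(sa>90)&(abs(a+20)<40)&(abs(l)<32)&(z>60)&(z<72); print('  blue z',b.sum(),np.median(z[b]).round(1))
    v,u=np.nonzero(t); 
    if n=='top': k=v.argmax(); vb=np.percentile(v,98); ub=u[v>=vb-1].mean(); p=plane(s,[(ub,vb+.5)],66)[0]; print('  end ray a',((p[:2]-O)@ax).round(1))
w=snap('wrist'); P=cloud(w); px=w['pixels'].astype(int); m=(px[...,0]>110)&(px[...,1]<70)&(px[...,2]<70)&(abs(P[...,0]-446)<30)&(P[...,2]>42); print('button z',m.sum(),np.median(P[m],0).round(1))
E
```

```text
37.9667 [447.44595566 295.94087343 154.16815594] [-0.03301532  0.09202495 -0.6414482 ]
top green 45 [-44.8 -44.3 -38.3 -32.1] top z 65.9 top a [-44.8 -38.3 -32.1]
  blue z 74 65.1
  end ray a -46.5Traceback (most recent call last):
  File "<stdin>", line 7, in <module>
    return _quantile_unchecked(
        a, q, axis, out, overwrite_input, method, keepdims, weights)
    return _ureduce(a,
                    func=_quantile_ureduce_func,
    ...<5 lines>...
                    overwrite_input=overwrite_input,
                    method=method)
    r = func(a, **kwargs)
    result = _quantile(arr,
                       quantiles=q,
    ...<2 lines>...
                       out=out,
                       weights=wgt)
    slices_having_nans = np.isnan(arr[-1, ...])
                                  ~~~^^^^^^^^^
IndexError: index -1 is out of bounds for axis 0 with size 0
```

```bash
python3 -c "
from bench import manip; print(manip.finish_job())"
```

```text
the job is handed in; nothing more can be done
None
```

The job is handed in (about 38 s on the clock, verdict not shown): the tea box is turned green end out and pushed against the sleeve's back wall with the same side up, and the timer button was then pressed to its stop and released; I viewed 13 pictures where the limit was 10.

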